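Fan on, then push the fume enclosure's sash up to the green clip

ROBOT

A 6-joint arm with a two-finger parallel gripper is mounted at the origin on the work surface. World frame = base frame: x ahead of the robot, y to its left, z up, the work surface at z = 0. Lengths are in m, angles in rad, forces in N, time in s.
With the tool pointing down it reaches from about 0.425 to 0.925 m from the base axis. Payload 12.5 kg.
Tool frame: the origin (TCP) lies between the finger pads; the fingertips stand 19 mm ahead of it and the grasp point (between the pads) is the TCP; x points along the fingers, y is the direction in which the jaws open and shut, and the axes are right-handed (so a half turn about x gives the same grasp; the last joint's range is limited). The gripper opens to 85 mm and grips with 20 to 120 N. Pads are 22 mm wide; open, the fingers measure 114 mm over their backs; the gripper's body (76 mm by 85 mm) begins 54 mm behind the grasp point. The pads swing forward as they close: fully open they stand 13 mm farther back than shut.
Start: joints at [1.219, 0.491, 1.559, -0, 1.092, -0.106], TCP at [0.152, 0.606, 0.25] pointing down, gripper open.
Joint ranges: [-3.1, 3.1], [-0.84, 2.19], [0.05, 2.79], [-1.13, 4.28], [0.06, 2.93], [-2.69, 2.69]. Speed limits (rad/s): [2.22, 2.22, 2.79, 3.14, 3.14, 3.14].

INTERFACE

Orientations are given as a unit quaternion [w, x, y, z].
In Python, from cell import bot gives the robot as it stands.
- The arm moves only by the shell command python3 -m inch 'ROWS' [OPENING] [FORCE]. ROWS is JSON, a list that holds one entry, the list of rows, each a list of 4 numbers: the shift along the tool's x, y, z in units of 40 mm (1.0 is 40 mm), then the turn about the tool's x in units of 5 degrees (1.0 is 5 degrees). In form: [[[tx, ty, tz, spin], ...]]. A call has 1 to 12 rows; each row is the pose to reach, as a shift and turn from the pose commanded when the call began, along the tool's axes at that moment; what a row does not reach only later rows make up. A row lasts 1/12 s, in which the tool goes at most 41.7 mm and 7.16 degrees, less where a joint would pass 70% of its speed; a pose out of reach is approached as far as the arm can. A call with a gripper value outside its range is refused whole. OPENING is the opening in per cent of the stroke, from 0 (shut) to 100 (fully open), set as the call begins (- or left out, the last holds). The fingers move at their own pace and stop on an object; FORCE is the grip in N (left out, the last holds). Time passes only in rows, so rows that repeat a pose let the fingers close. It gives the time, the measured TCP pose, the force and the opening at its end, in the units of the state.
- bot.sense(): the state, without advancing time (a new reading comes with each control period).
- bot.snapshot(name): name is "side" or "top"; returns a dict with "img" (420x560x3 uint8, red, green, blue), "range_z" (420x560 float32, m along the optical axis (not along the pixel's ray), 0 where there is no reading), "camera_matrix" (3x3 intrinsics, pixels), "position" and "orientation" of the camera in the world. Camera axes: x right, y down, z forward; pixel columns grow to the right and rows downward; lengths in m; the calibration is good to about 2 mm. A picture is of the moment at which its call begins.
- bot.job_done(): hands the job in, once; it reports no verdict.
The state is a dict: "clock": time; "qpos": joint angles; "dq": joint speeds; "tau": joint torques, N m; "tool_pos": TCP position; "tool_rot": TCP orientation; "contact_force": force on the tool from outside, world axes, zero at the start; "torque": the same for the moment, N m; "finger_gap": opening from 0.0 (shut) to 1.0 (fully open).
Only numpy, scipy, OpenCV 4.12 (cv2) and the standard library are available. Lean on these libraries where they do the work, as an engineer would, in place of code of your own. Each camera call takes 0.05 s, during which the arm holds its last target. There are 200 camera calls.

TASK

Press the green button on the white switch box to start the fan. Then, with the fingertips beneath its yellow lip, push the enclosure's sliding window up until the lip is level with the green clip's pointer (ignore the red clip), and leave it there. Do not grip the lip, and leave the bottle, jar, beaker and flask where they stand.

Things in the scene. Friction and masses are not known exactly. Their poses are not given: they have to be found in the camera images.
- hood: Fixed fume enclosure, aluminium uprights, clear sides, open back, 250 x 400 mm on the bench, 624 mm high. Origin: at bench height, midway between its sides, 150 mm behind the front edge of its 12 mm floor slab; x leads in, away from the front. Front uprights 30 x 30 mm, centred at x = -130, y = +170 and -170 mm. A white header closes the front 460 to 560 mm up. Turned up to 0.2 rad.
- sash (a joint): Height of the clear sliding front window above its lowest position, m, 0 to 0.22, growing upwards. Counterweighted: it stays where it is left, and about 3 to 7 N moves it up or down. At 0 the lip's mid-thickness is 130 mm above the bench; it starts between 0 and 0.04.
- lip_middle (a point): Middle of the front edge of the yellow lip, at the lip's mid-thickness. The lip is a level bar along the foot of the window, 270 mm long (along the hood's y), 10 mm thick with a rounded front edge, with a thin yellow strip (2 mm) on its top; it stands out 47 mm from the window's pane towards the robot. Below it is open space, down to the bench (under its rear 25 mm, to the 12 mm floor slab).
- lip_root (a point): Mid-thickness and mid-length of the yellow lip, in the plane of the pane: 50 mm straight behind lip_middle (the direction from lip_middle to here leads squarely into the hood). The lip's underside is 5 mm below.
- lip_strip (a point): Middle of the top of the thin yellow strip on the lip's upper side, 34 x 270 x 2 mm, 6 mm back from the front edge. Fingers pressing on this strip and on the lip bar or its front edge at once count as gripping the lip.
- clip_green_point (a point): Tip of the green clip's pointer, at the pointer's mid-thickness: the height wanted for the lip. The clip is a 40 x 40 x 22 mm block round one of the two front uprights (left or right), 220 to 300 mm above the bench; its pointer, 10 mm thick and 22 mm wide, stands forward 30 mm from the block, in line with the lip's front edge and beside the lip's end.
- clip_red_point (a point): The same point of a red clip of the same shape on the other upright: another user's mark, without meaning here.
- fan (a joint): Travel of the green fan push button, m, 0 (up) to 0.007 (down). A spring pushes it back; fully down takes 4 N. It counts as pressed beyond 0.005.
- fan_top (a point): Centre of the top of the green round button (30 mm across), 54 mm above the bench, pressed straight down. The button sits on a white box, 90 x 80 mm and 35 mm high, fixed to the bench in front of the hood, a little outside its left or right upright.
- amber_bottle: Amber bottle with black cap, 60 mm across, 140 mm high, loose, in front of the hood on the other side from the switch box. Origin: centre of its underside.
- jar: White jar with red cap, 42 mm across, 50 mm high, loose, in front of the lip. Origin: centre of its underside.
- beaker: Glass beaker, 72 mm across, 90 mm high, loose, inside the hood on its floor slab. Origin: centre of its underside.
- flask: Green conical flask, 80 mm across its foot, 140 mm high, loose, inside the hood on its floor slab. Origin: centre of its underside.

How it is judged:
By the outcome, as a careful person would: the job done as asked, in the order asked, and still so for the second after the job is handed in, with the robot touching nothing.
It also fails if it takes over 54 s, if anything falls off the work surface, if the arm or the gripper's body presses on something with over 40 N, if the wrist force passes 120 N, or if a joint passes its speed limit or range.

## Working session

There is one attempt and no reset: what is moved stays moved. The work goes in short steps, Python scripts to look and compute and a shell command to move; the robot and the scene stay as the last step left them, time stands still between calls to the robot, and variables do not carry over. Pictures are saved under pics/ and viewed, about 8 in all and at most 12, crops included, and the job is handed in when it is done.

```bash
ls; mkdir -p pics; cat > h.py <<'E'
import numpy as np, cv2
from scipy.spatial.transform import Rotation as R
from cell import bot
def rot(q): return R.from_quat([q[1],q[2],q[3],q[0]]).as_matrix()
def snap(name,tag):
    s=bot.snapshot(name); np.savez(f'pics/{tag}.npz',**s); cv2.imwrite(f'pics/{tag}.png',s['img'][:,:,::-1]); return s
def cloud(s):
    K=s['camera_matrix'];z=s['range_z'];v,u=np.mgrid[:z.shape[0],:z.shape[1]]
    P=np.stack([(u-K[0,2])/K[0,0]*z,(v-K[1,2])/K[1,1]*z,z],-1)@rot(s['orientation']).T+s['position']
    P[z==0]=np.nan; return P
E
python3 - <<'E'
from h import *
s=bot.sense();print({k:np.round(v,3) for k,v in s.items()})
a=snap('side','s0');b=snap('top','t0')
for x in(a,b):print(x['position'],np.round(rot(x['orientation']),3).tolist(),x['camera_matrix'].tolist())
E
```

```text
pics
{'clock': np.float64(0.0), 'qpos': array([ 1.219,  0.492,  1.559, -0.   ,  1.092, -0.106]), 'dq': array([0.   , 0.   , 0.   , 0.002, 0.001, 0.001]), 'tau': array([-5.0000e-03, -6.1845e+01, -2.6159e+01, -0.0000e+00,  4.0000e-03,
        0.0000e+00]), 'tool_pos': array([0.152, 0.606, 0.25 ]), 'tool_rot': array([ 0.702,  0.086,  0.702, -0.087]), 'contact_force': array([0.887, 0.092, 0.376]), 'torque': array([0.   , 0.039, 0.018]), 'finger_gap': np.float64(0.994)}
[0.92047205 0.12254864 1.2235255 ] [[-0.409, 0.867, -0.283], [0.912, 0.389, -0.128], [-0.001, -0.311, -0.95]] [[493.96153440679, 0.0, 288.2506228201598], [0.0, 493.96153440679, 199.57577553021486], [0.0, 0.0, 1.0]]
[ 0.47764702 -0.01866633  1.17208215] [[0.02, -0.991, 0.132], [-1.0, -0.02, -0.0], [0.003, -0.132, -0.991]] [[526.4006849279108, 0.0, 279.79661672168027], [0.0, 526.4006849279108, 217.9051282884759], [0.0, 0.0, 1.0]]
```

View pics/s0.png

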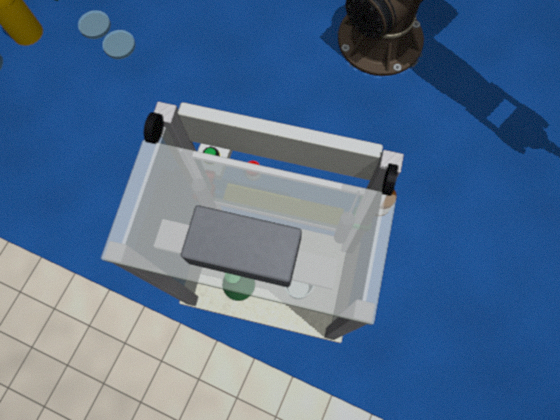

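View pics/t0.png

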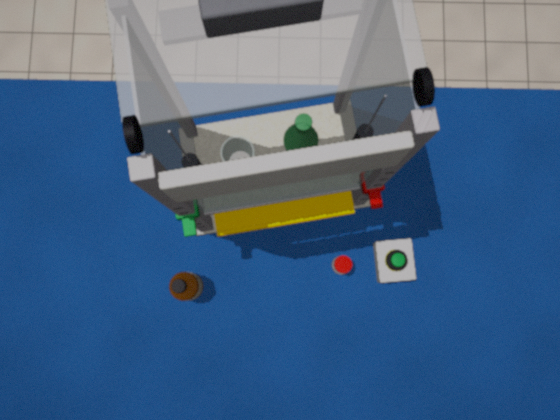

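The top view shows the green clip on the left at (189,225), red on the right at (375,197), button at (397,260), jar (343,265), bottle (185,286), and the lip from (215,225) to (355,205). Now I'll measure with depth.

```bash
python3 - <<'E'
from h import *
s=dict(np.load('pics/t0.npz'));P=cloud(s)
im=s['img'];hsv=cv2.cvtColor(im,cv2.COLOR_RGB2HSV).astype(int);H,S,V=[hsv[...,i] for i in range(3)]
def reg(n,m,box):
    b=np.zeros(m.shape,bool);b[box[1]:box[3],box[0]:box[2]]=1;m=m&b
    q=P[m];q=q[~np.isnan(q[:,0])];v,u=np.nonzero(m)
    print(n,m.sum(),'uv',u.min(),u.max(),v.min(),v.max(),'med',np.round(np.median(q,0),4),'p5',np.round(np.percentile(q,5,0),4),'p95',np.round(np.percentile(q,95,0),4));return q
sat=(S>150)
g=reg('clip',(abs(H-65)<15)&sat&(V>100),(170,195,205,240))
r=reg('red',((H<8)|(H>172))&sat&(V>120),(360,180,390,212))
b=reg('btn',(abs(H-70)<18)&sat&(V>90),(380,245,415,275))
l=reg('lip',(abs(H-27)<7)&(S>180)&(V>150),(200,185,365,240))
j=reg('jar',((H<8)|(H>172))&sat&(V>120),(325,250,360,280))
reg('bottle',(V<60),(170,275,202,300))
print('lip plane z hist',np.histogram(l[:,2],bins=8))
# lip front edge
top=l[abs(l[:,2]-np.median(l[:,2]))<.006]
rc=cv2.minAreaRect((top[:,:2]*1000).astype(np.float32));print('rect',rc,cv2.boxPoints(rc))
for n,q in(('g',g),('r',r)):
    print(n,np.histogram(q[:,2],bins=10))
c=np.hstack([cv2.resize(im[190:245,165:265],None,fx=4,fy=4,interpolation=2),cv2.resize(im[170:225,330:430],None,fx=4,fy=4,interpolation=2)])
cv2.imwrite('pics/c0.png',c[:,:,::-1])
E
```

```text
clip 220 uv 176 195 215 235 med [0.5818 0.1394 0.2691] p5 [0.5667 0.1287 0.2662] p95 [0.5953 0.1528 0.2738]
red 110 uv 370 381 194 206 med [ 0.6409 -0.1949  0.2106] p5 [ 0.633  -0.2042  0.2074] p95 [ 0.6521 -0.1871  0.2133]
btn 160 uv 391 404 253 266 med [ 0.543  -0.2705  0.0575] p5 [ 0.5306 -0.282   0.0492] p95 [ 0.5539 -0.2579  0.0617]
lip 302 uv 220 353 210 234 med [ 0.6126 -0.0747  0.1617] p5 [ 0.5975 -0.1515  0.1583] p95 [ 6.279e-01 -3.000e-04  1.648e-01]
jar 235 uv 335 351 256 272 med [ 0.5306 -0.1554  0.05  ] p5 [ 0.516  -0.1702  0.0458] p95 [ 0.5455 -0.1407  0.0532]
bottle 124 uv 173 201 277 293 med [0.4793 0.1701 0.1384] p5 [0.4679 0.1515 0.0348] p95 [0.493  0.1837 0.1429]
lip plane z hist (array([ 2, 12, 31, 62, 97, 62, 26, 10]), array([0.15521353, 0.15667882, 0.15814411, 0.1596094 , 0.16107469,
       0.16253998, 0.16400527, 0.16547056, 0.16693585]))
rect ((604.8629760742188, -32.59757995605469), (7.3094482421875, 261.2393798828125), 10.783493995666504) [[ 576.83405   95.03172]
 [ 625.7115  -161.59447]
 [ 632.8919  -160.22688]
 [ 584.01447   96.39931]]
g (array([ 2, 14, 37, 51, 48, 35, 14,  9,  7,  3]), array([0.26394478, 0.26519064, 0.2664365 , 0.26768235, 0.26892821,
       0.27017407, 0.27141993, 0.27266578, 0.27391164, 0.2751575 ,
       0.27640336]))
r (array([ 2,  5, 10, 20, 19, 17, 23, 11,  1,  2]), array([0.20541278, 0.20644442, 0.20747606, 0.20850771, 0.20953935,
       0.21057099, 0.21160263, 0.21263428, 0.21366592, 0.21469756,
       0.21572921]))
```

View pics/c0.png

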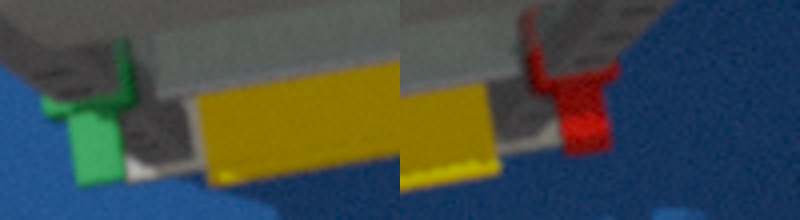

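```bash
cat >> h.py <<'E'
def plan(*wps):
    s=bot.sense();M=rot(s['tool_rot']);p=np.array(s['tool_pos'])
    for w in wps: print('to',w,'units',np.round(M.T@(np.array(w)-p)/.04,2))
E
python3 -m inch 2>&1 | head; python3 - <<'E'
from h import *
plan((.36,.35,.25),(.46,.1,.25),(.45,-.15,.25),(.5,-.27,.2),(.543,-.27,.12))
for tag in('t0','s0'):
    s=dict(np.load(f'pics/{tag}.npz'));P=cloud(s)
    for n,(u0,v0,u1,v1) in dict(t0=dict(gpoint=(184,223,193,232),strip=(225,212,345,222),rpoint=(371,195,380,199),btn=(393,256,402,264),box=(378,245,384,276)),s0={})[tag].items():
        q=P[v0:v1+1,u0:u1+1].reshape(-1,3);print(n,np.round(np.nanmedian(q,0),4),np.round(np.nanstd(q,0),4))
s=dict(np.load('pics/t0.npz'));P=cloud(s);hsv=cv2.cvtColor(s['img'],cv2.COLOR_RGB2HSV).astype(int)
m=(abs(hsv[...,0]-25)<8)&(hsv[...,1]>170)&(hsv[...,2]>90);m[:180]=0;m[245:]=0;m[:,:200]=0;m[:,370:]=0
q=P[m];print(len(q),np.nanmedian(q,0));mid=abs(q[:,2]-np.nanmedian(q[:,2]))<.008;q=q[mid]
rc=cv2.minAreaRect((q[:,:2]*1000).astype(np.float32));print(rc,cv2.boxPoints(rc))
A=np.c_[q[:,:2],np.ones(len(q))];print(np.linalg.lstsq(A,q[:,2],rcond=None)[0])
E
```

```text
invalid input
to (0.36, 0.35, 0.25) units [-0.   -4.94  6.6 ]
to (0.46, 0.1, 0.25) units [  0.   -10.4   10.55]
to (0.45, -0.15, 0.25) units [ 1.000e-02 -1.652e+01  1.183e+01]
to (0.5, -0.27, 0.2) units [  1.26 -19.12  13.77]
to (0.543, -0.27, 0.12) units [  3.26 -18.86  14.81]
gpoint [0.5778 0.1382 0.2691] [0.005  0.005  0.0017]
strip [ 0.6169 -0.0291  0.1635] [0.0088 0.0709 0.0597]
rpoint [ 0.6482 -0.1957  0.2105] [0.0028 0.0053 0.002 ]
btn [ 0.5411 -0.2699  0.0582] [0.0054 0.0061 0.0023]
box [ 0.5407 -0.2393  0.0347] [0.0199 0.0043 0.0023]
3105 [ 0.6213088  -0.02738562  0.16412331]
((621.70947265625, -27.176651000976562), (44.085548400878906, 268.675537109375), 10.802481651306152) [[ 574.8792   100.64919]
 [ 625.2354  -163.26518]
 [ 668.53973 -155.0025 ]
 [ 618.18353  108.91188]]
[0.06228258 0.01190709 0.12566445]
```

```bash
python3 -m inch '[[[0,-4.9,6.6,0],[0,-4.9,6.6,0],[0,-4.9,6.6,0],[0,-4.9,6.6,0],[0,-4.9,6.6,0],[0,-4.9,6.6,0],[0,-4.9,6.6,0],[0,-4.9,6.6,0],[0,-4.9,6.6,0],[0,-10.4,10.5,0],[0,-10.4,10.5,0],[0,-10.4,10.5,0]]]' 0; python3 - <<'E'
from h import *
plan((.46,.1,.25),(.45,-.15,.25),(.5,-.27,.2),(.541,-.27,.12))
E
```

```text
clock: 1.1
tool_pos: [0.4057, 0.2342, 0.2501]
tool_rot: [0.702, 0.086, 0.702, -0.086]
contact_force: [1.0, 0.7, -0.4]
finger_gap: -0.001
to (0.46, 0.1, 0.25) units [ 0.   -2.93  2.13]
to (0.45, -0.15, 0.25) units [ 0.   -9.05  3.4 ]
to (0.5, -0.27, 0.2) units [  1.25 -11.66   5.34]
to (0.541, -0.27, 0.12) units [  3.25 -11.41   6.33]
```

```bash
python3 -m inch '[[[0,-2.9,2.1,0],[0,-2.9,2.1,0],[0,-2.9,2.1,0],[0,-2.9,2.1,0],[0,-9,3.4,0],[0,-9,3.4,0],[0,-9,3.4,0],[0,-9,3.4,0],[0,-9,3.4,0],[0,-9,3.4,0],[0,-9,3.4,0],[0,-9,3.4,0]]]'; python3 - <<'E'
from h import *
plan((.45,-.15,.25),(.5,-.27,.2),(.541,-.27,.12),(.541,-.27,.08))
E
```

```text
clock: 2.1
tool_pos: [0.4498, -0.1485, 0.2499]
tool_rot: [0.701, 0.088, 0.702, -0.088]
contact_force: [0.9, 0.8, 0.6]
finger_gap: 0.003
to (0.45, -0.15, 0.25) units [-0.   -0.04  0.02]
to (0.5, -0.27, 0.2) units [ 1.25 -2.63  1.97]
to (0.541, -0.27, 0.12) units [ 3.24 -2.38  2.96]
to (0.541, -0.27, 0.08) units [ 4.24 -2.38  2.96]
```

```bash
python3 -m inch '[[[0,-2.4,2.0,0],[0,-2.4,2.0,0],[0,-2.4,2.0,0],[0,-2.4,2.96,0],[1,-2.4,2.96,0],[2,-2.4,2.96,0],[3,-2.4,2.96,0],[3.9,-2.4,2.96,0],[3.9,-2.4,2.96,0],[3.9,-2.4,2.96,0]]]'; python3 - <<'E'
from h import *
plan((.541,-.27,.073),(.541,-.27,.0665))
E
```

```text
clock: 2.93
tool_pos: [0.5416, -0.2672, 0.0935]
tool_rot: [0.701, 0.087, 0.703, -0.086]
contact_force: [0.6, -0.0, 1.4]
finger_gap: 0.002
to (0.541, -0.27, 0.073) units [ 0.51 -0.07  0.  ]
to (0.541, -0.27, 0.0665) units [ 0.67 -0.07  0.01]
```

```bash
python3 -m inch '[[[0.4,0,0,0],[0.5,0,0,0],[0.55,0,0,0],[0.62,0,0,0],[0.68,0,0,0],[0.68,0,0,0],[0.68,0,0,0]]]'
```

```text
clock: 3.52
tool_pos: [0.5424, -0.2688, 0.0698]
tool_rot: [0.703, 0.086, 0.701, -0.087]
contact_force: [-1.7, 4.9, 18.2]
finger_gap: -0.004
```

```bash
python3 -m inch '[[[-0.12,0,0,0],[-0.12,0,0,0]]]'; python3 -m inch '[[[-0.06,0,0,0],[-0.06,0,0,0]]]';python3 -m inch '[[[-0.06,0,0,0],[-0.06,0,0,0]]]'; python3 -m inch '[[[-1,0,0,0],[-2,0,0,0],[-3,0,0,0],[-3,0,0,0]]]'
```

```text
clock: 3.68
tool_pos: [0.5423, -0.269, 0.0739]
tool_rot: [0.703, 0.086, 0.701, -0.087]
contact_force: [0.5, 0.9, 1.1]
finger_gap: 0.001
clock: 3.85
tool_pos: [0.5419, -0.269, 0.0751]
tool_rot: [0.702, 0.087, 0.701, -0.087]
contact_force: [2.1, 0.3, 2.3]
finger_gap: -0.001
clock: 4.02
tool_pos: [0.5415, -0.2689, 0.0769]
tool_rot: [0.702, 0.087, 0.702, -0.087]
contact_force: [-0.0, 0.7, 0.5]
finger_gap: 0.002
clock: 4.35
tool_pos: [0.5434, -0.27, 0.2036]
tool_rot: [0.705, 0.085, 0.699, -0.088]
contact_force: [0.6, -0.5, 0.2]
finger_gap: -0.001
```

```bash
python3 - <<'E'
from h import *
plan((.45,-.24,.25),(.45,.086,.45),(.45,.086,.65))
E
```

```text
to (0.45, -0.24, 0.25) units [-1.18  0.16 -2.44]
to (0.45, 0.086, 0.45) units [-6.22  8.05 -4.37]
to (0.45, 0.086, 0.65) units [-11.22   8.03  -4.33]
```

```bash
python3 -m inch '[[[-1.2,0.2,-2.4,0],[-1.2,0.2,-2.4,0],[-1.2,0.2,-2.4,0],[-6.2,8,-4.4,0],[-6.2,8,-4.4,0],[-6.2,8,-4.4,0],[-6.2,8,-4.4,0],[-6.2,8,-4.4,0],[-6.2,8,-4.4,0],[-6.2,8,-4.4,0],[-6.2,8,-4.4,0],[-6.2,8,-4.4,0]]]'; python3 -m inch '[[[-4,0,0,0],[-4,0,0,0],[-4,0,0,0],[-4,0,0,0],[-8,0,0,0],[-8,0,0,0],[-8,0,0,0],[-8,0,0,0]]]'; python3 - <<'E'
from h import *
s=bot.sense();print(np.round(s['qpos'],3)); snap('top','t1')
E
```

```text
clock: 5.35
tool_pos: [0.448, 0.0825, 0.4434]
tool_rot: [0.702, 0.087, 0.702, -0.087]
contact_force: [0.4, -0.8, -0.4]
finger_gap: 0.001
clock: 6.02
tool_pos: [0.4477, 0.0808, 0.7648]
tool_rot: [0.702, 0.087, 0.701, -0.087]
contact_force: [0.2, -0.3, -0.2]
finger_gap: 0.001
[ 0.033  0.179  0.706 -0.     2.255 -1.292]
```

View pics/t1.png

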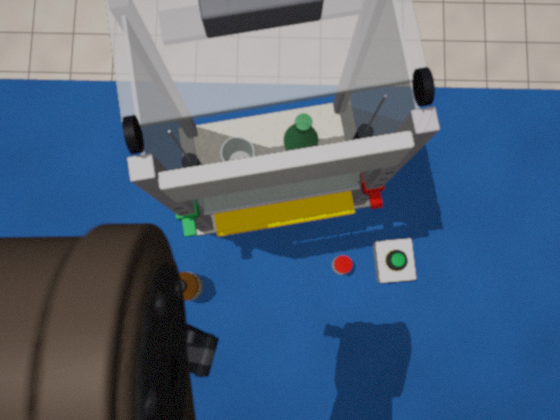

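The jar, bottle and hood are unmoved. The tool is at a safe height, so I'll see what the arm does at the edge of its reach: only spin about the vertical tool axis is offered, yet the fingers must get under the lip.

```bash
python3 -m inch '[[[-3,0,0,0],[-3,0,0,0],[-3,0,0,0],[-7,0,0,0],[-7,0,0,0],[-7,0,0,0],[-7,0,0,0],[-7,0,0,0]]]'; python3 - <<'E'
from h import *
s=bot.sense();print(np.round(s['qpos'],3),np.round(rot(s['tool_rot'])[:,0],3))
E
```

```text
clock: 6.73
tool_pos: [0.275, 0.05, 0.9163]
tool_rot: [0.679, 0.087, 0.724, -0.086]
contact_force: [-0.9, -0.3, -0.1]
finger_gap: -0.001
[-0.063  0.228  0.047  0.023  2.929 -1.365] [-0.062  0.009 -0.998]
```

```bash
python3 -m inch '[[[0,0.2,-1,0],[0,0.4,-2,0],[0,0.6,-3,0],[0,0.8,-4,0],[0,0.8,-4,0],[0,0.8,-4,0]]]'; python3 - <<'E'
from h import *
s=bot.sense();print(np.round(s['qpos'],3),np.round(rot(s['tool_rot'])[:,0],3))
plan((.448,.081,1.045))
E
```

```text
clock: 7.23
tool_pos: [0.1296, 0.12, 0.9259]
tool_rot: [0.678, 0.085, 0.725, -0.084]
contact_force: [-0.7, -0.3, -0.1]
finger_gap: -0.003
[ 0.321  0.014  0.297  0.12   2.888 -0.894] [-0.066  0.01  -0.998]
to (0.448, 0.081, 1.045) units [-3.51  0.93  7.75]
```

```bash
python3 -m inch '[[[-1,0,-1,0],[-2,0,-2,0],[-3,0,-3,0],[-4,0,-4,0],[-5,0,-5,0],[-5,0,-5,0]]]'; python3 - <<'E'
from h import *
s=bot.sense();print(np.round(s['qpos'],3),np.round(rot(s['tool_rot'])[:,0],3))
E
```

```text
clock: 7.73
tool_pos: [0.0412, 0.2213, 0.9364]
tool_rot: [0.677, 0.101, 0.725, -0.075]
contact_force: [-0.5, 1.0, -0.8]
finger_gap: 0.0
[1.004 0.146 0.05  0.369 2.927 0.044] [-0.063  0.044 -0.997]
```

```bash
cat > kin.py <<'E'
import numpy as np
from scipy.spatial.transform import Rotation as R
from scipy.optimize import least_squares
def fk(q,p,s=1):
    a,d,L2,e,L3,T,yo,c=p[:8]
    # local x=forward, z=up along link at zero; pitch about +y
    M=R.from_euler('z',q[0]);x=np.array([0,0,d])+M.apply([a,yo,0])
    M=M*R.from_euler('y',q[1]);x=x+M.apply([0,0,L2])
    M=M*R.from_euler('y',q[2]);x=x+M.apply([e,0,L3])
    M=M*R.from_euler('z',s*q[3])*R.from_euler('y',q[4]);x=x+M.apply([c,0,T])
    M=M*R.from_euler('z',p[9]*q[5]+p[8])
    # tool x along link z
    M=M*R.from_matrix(np.array([[0,0,-1.],[0,1,0],[1,0,0]]))
    return x,M
E
cat > fit.py <<'E'
from kin import *
from h import bot
Q=[([1.219,.491,1.559,0,1.092,-.106],[.152,.606,.25],[.702,.086,.702,-.087]),
([.033,.179,.706,0,2.255,-1.292],[.4477,.0808,.7648],[.702,.087,.701,-.087]),
([-.063,.228,.047,.023,2.929,-1.365],[.275,.05,.9163],[.679,.087,.724,-.086]),
([.321,.014,.297,.12,2.888,-.894],[.1296,.12,.9259],[.678,.085,.725,-.084]),
([1.004,.146,.05,.369,2.927,.044],[.0412,.2213,.9364],[.677,.101,.725,-.075])]
for s in(1,-1):
  for sg in(1,-1):
    best=None
    for ph in np.arange(0,6.28,1.57):
        def f(p):
            o=[]
            for q,x,t in Q:
                xx,M=fk(q,np.r_[p,sg],s);Rt=R.from_quat([t[1],t[2],t[3],t[0]])
                o+=list(xx-x)+list((Rt.inv()*M).as_rotvec()*.3)
            return np.r_[o,.003*(p[[0,3,7]])]
        r=least_squares(f,np.r_[0,.3,.4,0,.4,.2,.066,0,ph])
        if best is None or r.cost<best.cost:best=r
    print(s,sg,best.cost,np.round(best.x,4));print(np.round(best.fun,3)[:30].reshape(5,6))
E
python3 fit.py
```

```text
1 1 3.024259782304671e-07 [-5.0000e-04  1.9360e-01  5.8880e-01  4.3600e-02  4.1080e-01  2.3480e-01
  6.6000e-02  1.0000e-04  1.5706e+00]
[[ 0.  0.  0.  0.  0.  0.]
 [-0.  0. -0. -0. -0.  0.]
 [-0. -0.  0.  0. -0. -0.]
 [ 0.  0. -0.  0. -0.  0.]
 [ 0. -0.  0. -0. -0.  0.]]
1 -1 0.3121858241645187 [-5.0000e-04  1.9360e-01  5.8880e-01  4.3600e-02  4.1080e-01  2.3480e-01
  6.6000e-02  1.0000e-04  6.4086e+00]
[[ 0.     0.     0.    -0.37  -0.     0.   ]
 [-0.     0.    -0.     0.341  0.     0.   ]
 [-0.    -0.     0.     0.386 -0.     0.   ]
 [ 0.     0.    -0.     0.103 -0.     0.   ]
 [ 0.    -0.     0.    -0.46  -0.    -0.   ]]
-1 1 0.018226040223398996 [0.0788 0.1148 0.5843 0.0395 0.4121 0.1556 0.0669 0.0797 7.654 ]
[[-0.001  0.001 -0.001 -0.06   0.     0.   ]
 [-0.003  0.001 -0.    -0.06  -0.     0.   ]
 [ 0.     0.001  0.003 -0.046 -0.001 -0.003]
 [ 0.002 -0.001  0.002  0.01  -0.01  -0.015]
 [ 0.001 -0.    -0.005  0.156 -0.047 -0.003]]
-1 -1 0.2430082026788177 [0.0788 0.1148 0.5843 0.0395 0.4121 0.1556 0.0669 0.0797 6.2082]
[[-0.001  0.001 -0.001 -0.43  -0.     0.   ]
 [-0.003  0.001 -0.     0.281  0.     0.   ]
 [ 0.     0.001  0.003  0.339 -0.002 -0.002]
 [ 0.002 -0.001  0.002  0.113 -0.012 -0.013]
 [ 0.001 -0.    -0.005 -0.303 -0.033 -0.035]]
```

```bash
cat >> kin.py <<'E'
P=np.array([0,.1936,.5888,.0436,.4108,.2348,.066,0,np.pi/2,1])
LO=np.array([-3.1,-.84,.05,-1.13,.06,-2.69]);HI=np.array([3.1,2.19,2.79,4.28,2.93,2.69])
def ik(q,xt,Rt,w):
    f=lambda q:(lambda x,M:np.r_[x-xt,w*(Rt.inv()*M).as_rotvec()])(*fk(q,P))
    r=least_squares(f,np.clip(q,LO+1e-4,HI-1e-4),bounds=(LO,HI),x_scale=1.)
    return r.x,r.cost
def call(q,rows,w):
    x0,R0=fk(q,P);x=x0.copy()
    for r in rows:
        t=x0+R0.apply(np.array(r[:3])*.04);d=t-x;n=np.linalg.norm(d)
        x1=x+d*min(1,.0417/max(n,1e-9))
        q,c=ik(q,x1,R0*R.from_euler('x',np.radians(5*r[3])),w)
        x=fk(q,P)[0]
    return q
E
python3 - <<'E'
from kin import *
B=[.033,.179,.706,0,2.255,-1.292];C=[-.063,.228,.047+.003,.023,2.929,-1.365];D=[.321,.014,.297,.12,2.888,-.894]
for w in(.05,.1,.2,.3,.5,1,2):
    print(w)
    for q,rows in((B,[[-3,0,0,0]]*3+[[-7,0,0,0]]*5),(C,[[0,.2,-1,0],[0,.4,-2,0],[0,.6,-3,0]]+[[0,.8,-4,0]]*3),(D,[[-i,0,-i,0] for i in(1,2,3,4,5,5)])):
        print('  ',np.round(call(np.array(q),rows,w),3))
print('true C [-0.063 .228 .047 .023 2.929 -1.365] D .321 .014 .297 .12 2.888 -.894 E 1.004 .146 .05 .369 2.927 .044')
E
```

```text
0.05
   [-0.083  0.185  0.05   0.232  1.918 -1.211]
   [ 0.322  0.013  0.296  0.117  2.89  -0.89 ]
   [-1.404 -0.032  0.05   3.435  2.153  0.732]
0.1
   [-0.042  0.235  0.05   0.159  2.273 -1.228]
   [ 0.322  0.013  0.296  0.117  2.89  -0.89 ]
   [ 0.101 -0.019  0.05   1.881  2.784  0.656]
0.2
   [ 0.003  0.317  0.05   0.044  2.656 -1.282]
   [ 0.322  0.013  0.296  0.117  2.89  -0.89 ]
   [0.868 0.03  0.079 0.686 2.93  0.22 ]
0.3
   [ 0.009  0.331  0.05   0.019  2.712 -1.299]
   [ 0.322  0.013  0.296  0.117  2.89  -0.89 ]
   [0.958 0.016 0.16  0.393 2.93  0.015]
0.5
   [ 0.011  0.337  0.05   0.007  2.737 -1.307]
   [ 0.322  0.013  0.296  0.117  2.89  -0.89 ]
   [ 0.978  0.009  0.201  0.321  2.93  -0.038]
1
   [ 1.200e-02  3.400e-01  5.000e-02  2.000e-03  2.746e+00 -1.311e+00]
   [ 0.322  0.013  0.296  0.117  2.89  -0.89 ]
   [ 0.983  0.006  0.219  0.297  2.93  -0.057]
2
   [ 1.200e-02  3.410e-01  5.000e-02  1.000e-03  2.749e+00 -1.312e+00]
   [ 0.322  0.013  0.296  0.117  2.89  -0.89 ]
   [ 0.985  0.006  0.224  0.292  2.93  -0.061]
true C [-0.063 .228 .047 .023 2.929 -1.365] D .321 .014 .297 .12 2.888 -.894 E 1.004 .146 .05 .369 2.927 .044
```

```bash
cat >> kin.py <<'E'
def err(q,xt,Rt,w):
    x,M=fk(q,P);return np.r_[xt-x,w*(Rt*M.inv()).as_rotvec()]
def dls(q,xt,Rt,w=1.,lam=.05,N=20,mx=9.):
    q=np.array(q,float)
    for _ in range(N):
        e=err(q,xt,Rt,w)
        if np.linalg.norm(e)<1e-5:break
        J=np.array([(e-err(q+1e-5*np.eye(6)[i],xt,Rt,w))/1e-5 for i in range(6)]).T
        dq=J.T@np.linalg.solve(J@J.T+lam**2*np.eye(6),e)
        dq*=min(1,mx/max(abs(dq).max(),1e-9))
        q=np.clip(q+dq,LO,HI)
    return q
def call2(q,rows,rebase=True,**k):
    x0,R0=fk(q,P);x=x0.copy();VM=.7*np.array([2.22,2.22,2.79,3.14,3.14,3.14])/12
    for r in rows:
        t=x0+R0.apply(np.array(r[:3])*.04);d=t-x;n=np.linalg.norm(d)
        x1=x+d*min(1,.0417/max(n,1e-9))
        q2=dls(q,x1,R0*R.from_euler('x',np.radians(5*r[3])),**k)
        dq=q2-q;q=q+dq*min(1,(VM/np.maximum(abs(dq),1e-9)).min())
        x=fk(q,P)[0] if rebase else x1
    return q
E
python3 - <<'E'
from kin import *
import itertools
B=[.033,.179,.706,0,2.255,-1.292];C=[-.063,.228,.05,.023,2.929,-1.365];D=[.321,.014,.297,.12,2.888,-.894]
E_=[1.004,.146,.05,.369,2.927,.044]
res=[]
for w,lam,N,rb in itertools.product((.1,.2,.3,.5,1),(.005,.02,.05,.1),(1,3,8,20,60),(True,False)):
    c=call2(np.array(B),[[-3,0,0,0]]*3+[[-7,0,0,0]]*5,rb,w=w,lam=lam,N=N)
    e=call2(np.array(D),[[-i,0,-i,0] for i in(1,2,3,4,5,5)],rb,w=w,lam=lam,N=N)
    res.append((np.linalg.norm(c-C)+np.linalg.norm(e-E_),w,lam,N,rb,np.round(c,2),np.round(e,2)))
for r in sorted(res,key=lambda r:r[0])[:8]:print(r)
E
```

```text
(np.float64(0.38677568039113586), 0.5, 0.1, 1, False, array([ 0.01,  0.49,  0.05,  0.05,  2.93, -1.27]), array([ 0.95,  0.09,  0.05,  0.36,  2.93, -0.02]))
(np.float64(0.42100299226356697), 1, 0.1, 3, True, array([ 0.02,  0.42,  0.05,  0.  ,  2.76, -1.3 ]), array([0.89, 0.13, 0.05, 0.46, 2.93, 0.02]))
(np.float64(0.4281665043740393), 1, 0.1, 1, False, array([ 0.01,  0.5 ,  0.05,  0.01,  2.93, -1.3 ]), array([0.92, 0.07, 0.05, 0.46, 2.93, 0.05]))
(np.float64(0.43874542818598083), 0.5, 0.1, 3, True, array([ 0.02,  0.42,  0.05,  0.  ,  2.76, -1.3 ]), array([ 0.88,  0.13,  0.05,  0.43,  2.93, -0.03]))
(np.float64(0.43920202347865855), 1, 0.1, 8, True, array([ 0.02,  0.42,  0.05,  0.  ,  2.76, -1.3 ]), array([0.89, 0.16, 0.05, 0.48, 2.93, 0.04]))
(np.float64(0.44800860369091194), 1, 0.1, 20, True, array([ 0.02,  0.42,  0.05,  0.  ,  2.76, -1.3 ]), array([0.88, 0.16, 0.05, 0.47, 2.93, 0.02]))
(np.float64(0.4521480795663848), 1, 0.1, 60, True, array([ 0.02,  0.42,  0.05,  0.  ,  2.76, -1.3 ]), array([0.87, 0.16, 0.05, 0.47, 2.93, 0.01]))
(np.float64(0.45429933080660145), 0.5, 0.1, 8, True, array([ 0.02,  0.42,  0.05,  0.  ,  2.75, -1.3 ]), array([0.89, 0.15, 0.05, 0.5 , 2.93, 0.06]))
```

```bash
cat > beam.py <<'E'
from kin import *
import itertools,sys
from multiprocessing import Pool
T=np.array([.982,.187,0])
def safe(q):
    x,M=fk(q,P);t=M.as_matrix()[:,0];wr=x-.2348*t
    for c in(x+.03*t,x,wr):
        if c[2]<.3: return False
        if c[0]>.46 and c[2]<.74 and abs(c[1])<.4: return False
        if np.hypot(*c[:2])<.2 and c[2]<.6: return False
    return True
def ang(q): return np.degrees(np.arccos(np.clip(fk(q,P)[1].as_matrix()[:,0]@T,-1,1)))
DIR=[np.array(d) for d in itertools.product((-1,0,1),repeat=3) if any(d)]
KW=dict(w=1.,lam=.1,N=3)
def exp(n):
    q,h=n;out=[]
    for d in DIR:
        for k in (3,8):
            u=d/np.linalg.norm(d)*k
            q2=call2(q,[[*u,0]]*k,True,**KW)
            if safe(q2): out.append((ang(q2),q2,h+[(tuple(d),k)]))
    return out
if __name__=='__main__':
    q0=np.array([1.004,.146,.05,.369,2.927,.044]);beam=[(q0,[])];print(ang(q0))
    with Pool() as p:
        for depth in range(12):
            o=sorted(sum(p.map(exp,beam,chunksize=1),[]),key=lambda t:t[0])
            beam=[];seen=set()
            for a,q,h in o:
                k=tuple(np.round(q[:5]/.15).astype(int))
                if k in seen: continue
                seen.add(k);beam.append((q,h))
                if len(beam)>=40:break
            print(depth,round(o[0][0],1),np.round(o[0][1],2),o[0][2],flush=True)
E
nproc; time OMP_NUM_THREADS=1 timeout 300 python3 beam.py
```

```text
4
93.02740917084228
0 88.8 [ 0.26 -0.17  0.33  0.47  2.93 -0.6 ] [((np.int64(0), np.int64(-1), np.int64(0)), 8)]
1 82.1 [-0.62  0.04  0.05  1.14  2.93 -0.8 ] [((np.int64(0), np.int64(-1), np.int64(1)), 8), ((np.int64(-1), np.int64(-1), np.int64(-1)), 8)]
2 75.8 [-1.65 -0.06  0.22  1.62  2.93 -1.34] [((np.int64(0), np.int64(-1), np.int64(1)), 8), ((np.int64(-1), np.int64(-1), np.int64(-1)), 8), ((np.int64(0), np.int64(-1), np.int64(-1)), 8)]
3 63.6 [-2.33 -0.7   1.04  2.03  2.93 -1.59] [((np.int64(0), np.int64(-1), np.int64(0)), 8), ((np.int64(0), np.int64(0), np.int64(-1)), 8), ((np.int64(1), np.int64(1), np.int64(1)), 8), ((np.int64(0), np.int64(-1), np.int64(1)), 8)]
4 39.6 [-2.53  1.07  0.05  0.48  2.93 -2.69] [((np.int64(0), np.int64(-1), np.int64(1)), 8), ((np.int64(0), np.int64(-1), np.int64(-1)), 8), ((np.int64(-1), np.int64(-1), np.int64(-1)), 8), ((np.int64(0), np.int64(-1), np.int64(-1)), 8), ((np.int64(0), np.int64(0), np.int64(-1)), 8)]
5 23.5 [-2.71  1.23  0.05  0.95  2.93 -2.69] [((np.int64(0), np.int64(-1), np.int64(1)), 8), ((np.int64(0), np.int64(-1), np.int64(-1)), 8), ((np.int64(-1), np.int64(-1), np.int64(-1)), 8), ((np.int64(-1), np.int64(0), np.int64(-1)), 8), ((np.int64(0), np.int64(-1), np.int64(-1)), 8), ((np.int64(0), np.int64(0), np.int64(-1)), 8)]
6 11.5 [-3.04  1.39  0.05  4.28  2.83  0.5 ] [((np.int64(0), np.int64(-1), np.int64(1)), 8), ((np.int64(-1), np.int64(-1), np.int64(-1)), 8), ((np.int64(-1), np.int64(-1), np.int64(-1)), 8), ((np.int64(-1), np.int64(0), np.int64(-1)), 8), ((np.int64(0), np.int64(0), np.int64(-1)), 8), ((np.int64(0), np.int64(0), np.int64(-1)), 8), ((np.int64(-1), np.int64(-1), np.int64(-1)), 8)]
real	5m0.020s
user	0m1.245s
sys	0m0.355s
```

```bash
cat > simB.py <<'E'
from kin import *
def unit(q,w): 
    x,M=fk(q,P); return M.inv().apply(np.array(w)-x)/.04
def show(q,n):
    x,M=fk(q,P);print(n,'q',np.round(q,2),'x',np.round(x,3),'tool',np.round(M.as_matrix()[:,0],2),'y',np.round(M.as_matrix()[:,1],2))
for KW in(dict(w=1.,lam=.1,N=3),dict(w=.5,lam=.05,N=10)):
    q=np.array([1.004,.146,.05,.369,2.927,.044])
    for w in((-.15,.45,.8),(-.45,.40,.7),(-.6,.17,.68)):
        q=call2(q,[[*unit(q,w),0]]*12,True,**KW);show(q,'go')
    for i in range(10):
        x,M=fk(q,P)
        u=M.inv().apply(np.array([-1,.2,0.]));q=call2(q,[[*(u*3),0]]*3,True,**KW)
        show(q,i)
    for w in((-.5,.4,.45),(-.2,.65,.45),(.1,.65,.45),(.3,.4,.45),(.38,0,.35),(.4,-.07,.2)):
        for _ in range(1):
            q=call2(q,[[*unit(q,w),0]]*12,True,**KW)
        show(q,w)
E
python3 simB.py
```

```text
go q [1.73 0.24 0.51 0.08 2.33 0.46] x [-0.15  0.45  0.8 ] tool [-0.06  0.05 -1.  ] y [0.25 0.97 0.03]
go q [2.3  0.37 0.61 0.02 2.09 0.99] x [-0.45  0.4   0.7 ] tool [-0.06  0.05 -1.  ] y [0.25 0.97 0.03]
go q [ 2.77  0.4   0.62 -0.02  2.05  1.43] x [-0.6   0.17  0.68] tool [-0.06  0.05 -1.  ] y [0.25 0.97 0.03]
0 q [ 2.79  0.68  0.13 -0.03  2.26  1.45] x [-0.69   0.188  0.672] tool [-0.06  0.05 -1.  ] y [0.25 0.97 0.03]
1 q [ 2.81  0.82  0.05 -0.03  2.27  1.46] x [-0.75   0.198  0.589] tool [ 0.01  0.02 -1.  ] y [0.25 0.97 0.02]
2 q [ 2.82  0.93  0.05 -0.03  2.25  1.48] x [-0.794  0.204  0.502] tool [ 0.09 -0.01 -1.  ] y [0.24 0.97 0.01]
3 q [ 2.82  1.03  0.05 -0.03  2.23  1.49] x [-0.825  0.206  0.417] tool [ 0.17 -0.04 -0.98] y [0.24 0.97 0.01]
4 q [ 2.83  1.13  0.05 -0.02  2.22  1.49] x [-0.845  0.206  0.334] tool [ 0.25 -0.06 -0.97] y [0.24 0.97 0.  ]
5 q [ 2.84  1.22  0.05 -0.02  2.22  1.5 ] x [-0.856  0.203  0.257] tool [ 0.33 -0.09 -0.94] y [ 0.24  0.97 -0.  ]
6 q [ 2.84  1.3   0.05 -0.02  2.23  1.51] x [-0.858  0.199  0.185] tool [ 0.41 -0.11 -0.91] y [ 0.24  0.97 -0.01]
7 
[... 2593 characters left out ...]
27   0.168] tool [ 0.87 -0.34  0.35] y [ 0.37  0.93 -0.01]
(-0.2, 0.65, 0.45) q [ 2.13  0.92  1.24 -1.13  2.53  0.51] x [-0.27   0.533  0.346] tool [ 0.87 -0.42  0.25] y [ 0.46  0.87 -0.16]
(0.1, 0.65, 0.45) q [ 1.73  0.77  1.54 -1.13  2.19  0.56] x [0.02  0.539 0.339] tool [ 0.84 -0.53  0.13] y [ 0.55  0.79 -0.26]
(0.3, 0.4, 0.45) q [ 1.37  0.47  2.08 -1.13  1.89  0.72] x [0.2   0.307 0.362] tool [ 0.74 -0.67  0.03] y [ 0.64  0.7  -0.31]
(0.38, 0, 0.35) q [ 0.99  0.56  2.79 -1.13  1.54  1.55] x [ 0.169 -0.009  0.313] tool [ 0.52 -0.85  0.06] y [ 0.84  0.5  -0.21]
(0.4, -0.07, 0.2) q [ 0.71  1.08  2.79 -1.13  1.48  2.16] x [ 0.19  -0.03   0.244] tool [ 0.3  -0.93  0.22] y [ 0.95  0.29 -0.07]
```

```bash
cat > simB.py <<'E'
from kin import *
def unit(q,w): 
    x,M=fk(q,P); return M.inv().apply(np.array(w)-x)/.04
def show(q,n):
    x,M=fk(q,P);t=M.as_matrix()[:,0];print(n,'q',np.round(q,2),'x',np.round(x,3),'tool',np.round(t,2),'wz',round(x[2]-.2348*t[2],2),'y',np.round(M.as_matrix()[:,1],2))
if __name__=='__main__':
  for KW in(dict(w=1.,lam=.1,N=3),dict(w=.5,lam=.05,N=10)):
    q=np.array([1.004,.146,.05,.369,2.927,.044])
    for w in((.28,.15,.8),(.3,-.3,.75),(-.1,-.45,.75),(-.45,-.35,.7),(-.57,-.18,.68)):
        q=call2(q,[[*unit(q,w),0]]*12,True,**KW);show(q,'go')
    for i in range(30):
        x,M=fk(q,P)
        if x[2]<.25 or M.as_matrix()[2,0]>-.3:break
        u=M.inv().apply(np.array([-.95,-.25,.4]));q=call2(q,[[*(u*3),0]]*3,True,**KW)
        if i%3==0:show(q,i)
    show(q,i)
    for w in((-.45,-.4,.45),(-.2,-.6,.45),(.1,-.65,.45),(.3,-.4,.45),(.40,-.1,.35),(.4,-.1,.2),(.53,-.04,.2),(.53,-.04,.12)):
        q=call2(q,[[*unit(q,w),0]]*14,True,**KW)
        show(q,w)
E
python3 simB.py
```

```text
go q [ 0.24 -0.01  0.82  0.08  2.38 -1.02] x [0.28 0.15 0.8 ] tool [-0.06  0.05 -1.  ] wz 1.03 y [0.25 0.97 0.03]
go q [-0.93  0.14  0.8  -0.03  2.27 -2.27] x [ 0.3  -0.3   0.75] tool [-0.06  0.05 -1.  ] wz 0.98 y [0.25 0.97 0.03]
go q [-1.87  0.19  0.75 -0.09  2.23 -2.69] x [-0.088 -0.453  0.748] tool [-0.06  0.04 -1.  ] wz 0.98 y [ 0.72  0.69 -0.01]
go q [-2.55  0.33  0.68 -0.08  2.1  -2.69] x [-0.443 -0.359  0.698] tool [-0.06  0.04 -1.  ] wz 0.93 y [ 0.99  0.1  -0.06]
go q [-2.91  0.36  0.69 -0.06  2.05 -2.69] x [-0.568 -0.186  0.679] tool [-0.06  0.04 -1.  ] wz 0.91 y [ 0.97 -0.25 -0.07]
0 q [-2.91  0.6   0.2  -0.08  2.3  -2.69] x [-0.636 -0.203  0.704] tool [-0.06  0.04 -1.  ] wz 0.94 y [ 0.96 -0.27 -0.07]
3 q [-2.92  0.92  0.05 -0.08  2.38 -2.69] x [-0.751 -0.227  0.517] tool [ 0.19  0.1  -0.98] wz 0.75 y [ 0.95 -0.28  0.15]
6 q [-2.92  1.13  0.05 -0.09  2.44 -2.69] x [-0.789 -0.233  0.353] tool [ 0.43  0.16 -0.89] wz 0.56 y [ 0.87 -0.31  0.37]
9 q [-2.92  1.29  0.05 -0.1   2.54 -2.69] x [-0.786 -0.23   0.234] tool [ 0.65  0.21 -0.73] wz 0.41 y [ 0.75 -0.36  0.56]
10 q [-2.92 
[... 2542 characters left out ...]
0.54 y [ 0.48 -0.57  0.66]
(0.3, -0.4, 0.45) q [-1.51  0.22  1.83  1.1   1.6  -1.34] x [ 0.3  -0.4   0.45] tool [ 0.88  0.28 -0.39] wz 0.54 y [ 0.48 -0.57  0.66]
(0.4, -0.1, 0.35) q [-0.97  0.02  2.41  1.51  1.09 -1.6 ] x [ 0.4  -0.1   0.35] tool [ 0.88  0.28 -0.39] wz 0.44 y [ 0.48 -0.57  0.66]
(0.4, -0.1, 0.2) q [-0.97  0.53  2.63  1.87  1.18 -2.4 ] x [ 0.4 -0.1  0.2] tool [ 0.88  0.28 -0.39] wz 0.29 y [ 0.48 -0.57  0.66]
(0.53, -0.04, 0.2) q [-0.51  0.53  2.42  2.24  1.04 -2.21] x [ 0.53 -0.04  0.2 ] tool [ 0.88  0.28 -0.39] wz 0.29 y [ 0.48 -0.57  0.66]
(0.53, -0.04, 0.12) q [-0.51  0.77  2.45  2.34  1.22 -2.43] x [ 0.53 -0.04  0.12] tool [ 0.88  0.28 -0.39] wz 0.21 y [ 0.48 -0.57  0.66]
```

```bash
python3 - <<'E'
from h import *
s=dict(np.load('pics/s0.npz'));Pc=cloud(s)
for n,(u,v) in dict(yel=(20,22),d1=(93,22),d2=(118,42)).items():print(n,np.round(np.nanmedian(Pc[v-4:v+5,u-4:u+5].reshape(-1,3),0),3))
q=Pc[0:50,0:45].reshape(-1,3);print(np.nanmax(q,0),np.nanmin(q,0))
plan((.28,.15,.8),(.3,-.3,.77),(-.1,-.45,.75),(-.45,-.35,.7),(-.57,-.18,.68))
E
```

```text
yel [ 0.416 -0.909  0.089]
d1 [ 0.296 -0.782  0.016]
d2 [ 0.327 -0.681  0.017]
[ 0.47914798 -0.87358803  0.17430549] [ 0.27963619 -1.03570097 -0.00581649]
to (0.28, 0.15, 0.8) units [ 2.95 -0.34  6.45]
to (0.3, -0.3, 0.77) units [  3.17 -11.14   9.74]
to (-0.1, -0.45, 0.75) units [  4.12 -17.26   1.03]
to (-0.45, -0.35, 0.7) units [  6.03 -17.03  -7.95]
to (-0.57, -0.18, 0.68) units [  6.9  -13.67 -11.86]
```

```bash
python3 -m inch '[[[2.9,-0.3,6.4,17],[2.9,-0.3,6.4,17],[2.9,-0.3,6.4,17],[2.9,-0.3,6.4,17],[2.9,-0.3,6.4,17],[2.9,-0.3,6.4,17],[2.9,-0.3,6.4,17],[3.1,-11,9.7,17],[3.1,-11,9.7,17],[3.1,-11,9.7,17],[3.1,-11,9.7,17],[3.1,-11,9.7,17]]]'; python3 - <<'E'
from h import *
print(np.round(bot.sense()['qpos'],2))
plan((.3,-.3,.77),(-.1,-.45,.75),(-.45,-.35,.7),(-.57,-.18,.68))
E
```

```text
clock: 8.73
tool_pos: [0.2788, -0.0389, 0.7951]
tool_rot: [-0.459, -0.509, -0.515, 0.515]
contact_force: [1.9, -0.6, 0.0]
finger_gap: 0.001
[-0.4  -0.07  0.89  0.03  2.4  -0.32]
to (0.3, -0.3, 0.77) units [0.26 0.88 6.51]
to (-0.1, -0.45, 0.75) units [ 1.18 -8.87 10.79]
to (-0.45, -0.35, 0.7) units [  3.1  -17.63   8.81]
to (-0.57, -0.18, 0.68) units [  4.   -20.8    4.75]
```

```bash
python3 -m inch '[[[0.3,0.9,6.5,14],[0.3,0.9,6.5,14],[0.3,0.9,6.5,14],[0.3,0.9,6.5,14],[0.3,0.9,6.5,14],[0.3,0.9,6.5,14],[1.2,-8.9,10.8,14],[1.2,-8.9,10.8,14],[1.2,-8.9,10.8,14],[1.2,-8.9,10.8,14],[1.2,-8.9,10.8,14],[1.2,-8.9,10.8,14]]]'; python3 - <<'E'
from h import *
print(np.round(bot.sense()['qpos'],2))
plan((-.1,-.45,.75),(-.45,-.35,.7),(-.57,-.18,.68))
E
```

```text
clock: 9.73
tool_pos: [0.0666, -0.3813, 0.7571]
tool_rot: [-0.085, -0.68, -0.129, 0.716]
contact_force: [0.6, -1.3, -0.6]
finger_gap: 0.004
[-1.53  0.07  0.86 -0.07  2.26 -0.31]
to (-0.1, -0.45, 0.75) units [0.33 0.41 4.48]
to (-0.45, -0.35, 0.7) units [ 2.23 -4.49 12.01]
to (-0.57, -0.18, 0.68) units [ 3.14 -9.39 13.58]
```

```bash
python3 -m inch '[[[0.3,0.4,4.5,0],[0.3,0.4,4.5,0],[0.3,0.4,4.5,0],[0.3,0.4,4.5,0],[0.3,0.4,4.5,0],[2.2,-4.5,12,0],[2.2,-4.5,12,0],[2.2,-4.5,12,0],[2.2,-4.5,12,0],[2.2,-4.5,12,0],[2.2,-4.5,12,0],[2.2,-4.5,12,0]]]'; python3 - <<'E'
from h import *
print(np.round(bot.sense()['qpos'],2))
plan((-.45,-.35,.7),(-.57,-.18,.68),(-.76,-.23,.76))
E
```

```text
clock: 10.73
tool_pos: [-0.3789, -0.3675, 0.7109]
tool_rot: [-0.086, -0.681, -0.129, 0.715]
contact_force: [0.8, -0.9, -0.7]
finger_gap: -0.001
[-2.46  0.26  0.74 -0.09  2.12 -1.24]
to (-0.45, -0.35, 0.7) units [ 0.39 -0.93  1.55]
to (-0.57, -0.18, 0.68) units [ 1.29 -5.84  3.11]
to (-0.76, -0.23, 0.76) units [-0.5  -6.2   8.09]
```

```bash
python3 -m inch '[[[1.3,-5.8,3.1,0],[1.3,-5.8,3.1,0],[1.3,-5.8,3.1,0],[1.3,-5.8,3.1,0],[1.3,-5.8,3.1,0],[1.3,-5.8,3.1,0],[1.3,-5.8,3.1,0],[-0.5,-6.2,8.1,0],[-0.5,-6.2,8.1,0],[-0.5,-6.2,8.1,0],[-0.5,-6.2,8.1,0]]]'; python3 - <<'E'
from h import *
s=bot.sense();print(np.round(s['qpos'],3),np.round(rot(s['tool_rot']),2)); 
p=np.array(s['tool_pos']);plan(p+.04*np.array([-.95,-.25,.4]))
E
```

```text
clock: 11.65
tool_pos: [-0.6515, -0.2008, 0.7026]
tool_rot: [-0.087, -0.678, -0.128, 0.719]
contact_force: [-21.1, -5.1, 81.4]
finger_gap: 0.003
[-2.918  0.67   0.047 -0.089  2.369 -1.717] [[-0.07  0.3  -0.95]
 [ 0.05 -0.95 -0.3 ]
 [-1.   -0.07  0.05]]
to [-0.68952164 -0.21079703  0.71859709] units [-0.35 -0.07  1.  ]
```

```bash
python3 -m inch '[[[-0.1,0,0.2,0],[-0.1,0,0.3,0],[-0.15,0,0.4,0]]]'; python3 - <<'E'
from h import *
s=bot.sense();print(np.round(s['qpos'],3),np.round(rot(s['tool_rot'])[:,0],3),np.round(s['contact_force'],1)) 
p=np.array(s['tool_pos']);plan(p+.04*np.array([-.95,-.25,.4]))
E
```

```text
clock: 11.9
tool_pos: [-0.6575, -0.2038, 0.6994]
tool_rot: [-0.087, -0.673, -0.128, 0.723]
contact_force: [0.6, 0.8, 1.6]
finger_gap: 0.001
[-2.916  0.675  0.047 -0.087  2.351 -1.714] [-0.078  0.045 -0.996] [0.6 0.8 1.6]
to [-0.69547165 -0.21380741  0.71538192] units [-0.34 -0.07  1.  ]
```

```bash
cat > st.py <<'E'
from h import *
s=bot.sense();print('q',np.round(s['qpos'],3),'toolx',np.round(rot(s['tool_rot'])[:,0],3),'F',np.round(s['contact_force'],1))
E
python3 -m inch '[[[-0.15,0,0.5,0],[-0.3,0,1,0]]]';python3 st.py; python3 -m inch '[[[-0.35,0,1,0],[-0.7,0,2,0]]]';python3 st.py
```

```text
clock: 12.07
tool_pos: [-0.6701, -0.2094, 0.6918]
tool_rot: [-0.089, -0.665, -0.127, 0.73]
contact_force: [-0.5, -0.6, 0.1]
finger_gap: 0.001
q [-2.912  0.687  0.047 -0.083  2.318 -1.708] toolx [-0.099  0.04  -0.994] F [-0.5 -0.6  0.1]
clock: 12.23
tool_pos: [-0.6902, -0.217, 0.6758]
tool_rot: [-0.09, -0.658, -0.127, 0.737]
contact_force: [0.1, -0.3, -0.1]
finger_gap: -0.001
q [-2.908  0.71   0.048 -0.08   2.275 -1.701] toolx [-0.117  0.035 -0.993] F [ 0.1 -0.3 -0.1]
```

```bash
cat >> kin.py <<'E'
def act(q,xt,Rt,w=1.,lam=.05,N=20,mx=9.):
    q=np.clip(np.array(q,float),LO,HI)
    for _ in range(N):
        e=err(q,xt,Rt,w)
        if np.linalg.norm(e)<1e-5:break
        J=np.array([(e-err(q+1e-5*np.eye(6)[i],xt,Rt,w))/1e-5 for i in range(6)]).T
        fr=np.ones(6,bool)
        for _ in range(4):
            Jf=J*fr
            dq=Jf.T@np.linalg.solve(Jf@Jf.T+lam**2*np.eye(6),e)
            bad=fr&(((q+dq<LO)&(q<=LO+1e-6))|((q+dq>HI)&(q>=HI-1e-6)))
            if not bad.any():break
            fr&=~bad
        dq*=min(1,mx/max(abs(dq).max(),1e-9))
        q=np.clip(q+dq,LO,HI)
    return q
def call3(q,rows,rebase,solver,**k):
    q=np.clip(np.array(q,float),LO,HI);x0,R0=fk(q,P);x=x0.copy();VM=.7*np.array([2.22,2.22,2.79,3.14,3.14,3.14])/12
    for r in rows:
        t=x0+R0.apply(np.array(r[:3])*.04);d=t-x;n=np.linalg.norm(d)
        x1=x+d*min(1,.0417/max(n,1e-9))
        q2=solver(q,x1,R0*R.from_euler('x',np.radians(5*r[3])),**k)
        dq=q2-q;q=q+dq*min(1,(VM/np.maximum(abs(dq),1e-9)).min())
        x=fk(q,P)[0] if rebase else x1
    return q
E
cat > ft.py <<'E'
from kin import *
import itertools
from multiprocessing import Pool
DATA=[([.033,.179,.706,0,2.255,-1.292],[[-3,0,0,0]]*3+[[-7,0,0,0]]*5,[-.063,.228,.05,.023,2.929,-1.365]),
([.321,.014,.297,.12,2.888,-.894],[[-i,0,-i,0] for i in(1,2,3,4,5,5)],[1.004,.146,.05,.369,2.927,.044]),
([-2.916,.675,.05,-.087,2.351,-1.714],[[-.15,0,.5,0],[-.3,0,1,0]],[-2.912,.687,.05,-.083,2.318,-1.708]),
([-2.912,.687,.05,-.083,2.318,-1.708],[[-.35,0,1,0],[-.7,0,2,0]],[-2.908,.71,.05,-.08,2.275,-1.701])]
def run(a):
    m,w,lam,N,rb=a
    o=[call3(q,r,rb,dls if m==0 else act,w=w,lam=lam,N=N) for q,r,_ in DATA]
    c=[np.linalg.norm(x-d[2]) for x,d in zip(o,DATA)]
    return c[0]+c[1]+8*(c[2]+c[3]),a,np.round(c,3),[np.round(x[:5],3).tolist() for x in o]
if __name__=='__main__':
    G=list(itertools.product((0,1),(.1,.2,.3,.5,1),(.01,.03,.1,.2),(1,3,10,40),(True,False)))
    with Pool() as p: res=p.map(run,G,chunksize=4)
    for r in sorted(res,key=lambda r:r[0])[:6]:print(r)
E
OMP_NUM_THREADS=1 python3 ft.py
```

```text
(np.float64(0.3627782717812023), (1, 0.5, 0.03, 10, True), array([0.034, 0.227, 0.006, 0.007]), [[-0.05, 0.253, 0.05, 0.028, 2.93], [0.978, 0.009, 0.201, 0.321, 2.93], [-2.914, 0.69, 0.05, -0.083, 2.313], [-2.909, 0.707, 0.05, -0.079, 2.269]])
(np.float64(0.3627982740337125), (1, 0.5, 0.03, 40, True), array([0.034, 0.227, 0.006, 0.007]), [[-0.05, 0.253, 0.05, 0.028, 2.93], [0.978, 0.009, 0.201, 0.321, 2.93], [-2.914, 0.69, 0.05, -0.083, 2.313], [-2.909, 0.707, 0.05, -0.079, 2.269]])
(np.float64(0.36413088033618496), (1, 0.5, 0.03, 3, True), array([0.033, 0.228, 0.006, 0.007]), [[-0.051, 0.254, 0.05, 0.028, 2.93], [0.976, 0.009, 0.202, 0.32, 2.93], [-2.914, 0.69, 0.05, -0.083, 2.313], [-2.909, 0.707, 0.05, -0.079, 2.269]])
(np.float64(0.3869473772627289), (1, 0.5, 0.01, 10, True), array([0.249, 0.035, 0.006, 0.007]), [[0.013, 0.343, 0.05, 0.007, 2.731], [1.012, 0.121, 0.05, 0.385, 2.93], [-2.914, 0.69, 0.05, -0.083, 2.313], [-2.909, 0.707, 0.05, -0.079, 2.269]])
(np.float64(0.386996888585609), (1, 0.5, 0.01, 40, True), array([0.249, 0.035, 0.006, 0.007]), [[0.013, 0.343, 0.05, 0.007, 2.731], [1.012, 0.121, 0.05, 0.385, 2.93], [-2.914, 0.69, 0.05, -0.083, 2.313], [-2.909, 0.707, 0.05, -0.079, 2.269]])
(np.float64(0.4073831285587012), (1, 1, 0.01, 10, False), array([0.018, 0.254, 0.011, 0.006]), [[-0.058, 0.239, 0.05, 0.029, 2.93], [0.843, 0.046, 0.13, 0.517, 2.929], [-2.914, 0.693, 0.05, -0.085, 2.327], [-2.908, 0.715, 0.05, -0.08, 2.276]])
```

```bash
cat > simC.py <<'E'
from kin import *
from simB import unit,show
from h import cloud
K=dict(rebase=True,solver=act,w=.5,lam=.03,N=10)
for t in('s0','t0'):
    s=dict(np.load(f'pics/{t}.npz'));c=cloud(s).reshape(-1,3);c=c[~np.isnan(c[:,0])&(c[:,0]>.45)&(c[:,0]<.9)&(abs(c[:,1])<.35)];print(t,np.round(np.percentile(c[:,2],[95,99,99.9,100]),3))
    h=c[(c[:,2]>.6)];print(np.round(h.min(0),3),np.round(h.max(0),3), 'z>.66:',(h[:,2]>.66).sum(), np.round(h[h[:,2]>.66].min(0),3) if (h[:,2]>.66).any() else '')
q=np.array([-2.908,.71,.05,-.08,2.275,-1.701])
for w,sp in(((-.45,-.35,.72),0),((-.1,-.45,.75),0),((.3,-.3,.78),0),((.42,.0,.8),0),((.55,.14,.8),0)):
    q=call3(q,[[*unit(q,w),sp]]*16,**K);show(q,'go')
n=0
while n<70:
    x,M=fk(q,P);t=M.as_matrix()[:,0]
    if t[2]>-.15:break
    u=M.inv().apply(np.array([np.cos(q[0]),np.sin(q[0]),0])*.6+np.array([0,0,.8]));q=call3(q,[[*u,0]],**K);n+=1
    if n%6==0:show(q,n)
show(q,n)
for w in((.4,.05,.8),(.36,-.1,.6),(.36,-.12,.4),(.42,-.1,.25),(.5,-.05,.14)):
    for i in range(3):
        q=call3(q,[[*unit(q,w),0]]*8,**K);show(q,w)
E
python3 simC.py
```

```text
s0 [0.626 0.627 0.628 0.629]
[ 0.629 -0.19   0.6  ] [0.863 0.16  0.629] z>.66: 0 
t0 [0.579 0.622 0.625 0.626]
[ 0.632 -0.19   0.6  ] [0.802 0.16  0.626] z>.66: 0 
go q [-2.56  0.33  0.63 -0.11  2.11 -1.36] x [-0.45 -0.35  0.72] tool [-0.12  0.04 -0.99] wz 0.95 y [ 0.3  -0.95 -0.07]
go q [-1.87  0.18  0.76 -0.15  2.2  -0.7 ] x [-0.1  -0.45  0.75] tool [-0.12  0.04 -0.99] wz 0.98 y [ 0.3  -0.95 -0.07]
go q [-0.9   0.19  0.66 -0.1   2.4   0.29] x [ 0.3  -0.3   0.78] tool [-0.12  0.04 -0.99] wz 1.01 y [ 0.3  -0.95 -0.07]
go q [-0.17  0.21  0.56  0.03  2.49  1.11] x [ 0.42 -0.    0.8 ] tool [-0.12  0.04 -0.99] wz 1.03 y [ 0.3  -0.95 -0.07]
go q [0.11 0.54 0.05 0.11 2.65 1.46] x [0.536 0.137 0.78 ] tool [-0.1   0.04 -0.99] wz 1.01 y [ 0.3  -0.95 -0.07]
6 q [0.07 0.53 0.05 0.13 2.55 1.45] x [0.555 0.124 0.787] tool [ 0.    0.07 -1.  ] wz 1.02 y [ 0.3  -0.95 -0.07]
12 q [0.04 0.52 0.05 0.16 2.43 1.44] x [0.578 0.112 0.796] tool [ 0.13  0.11 -0.99] wz 1.03 y [ 0.3  -0.95 -0.07]
18 q [0.   0.51 0.05 0.19 2.3  1.42] x [0.605 0.099 0.809] tool [ 0.27  0.14 -0.95] wz 1.03 y [ 0.3  -0.95 -0.06]
2
[... 2165 characters left out ...]
 [ 0.18 -0.98  0.03]
(0.42, -0.1, 0.25) q [-0.92  0.59  2.69  2.06  1.5  -1.72] x [ 0.42 -0.1   0.25] tool [ 0.98  0.17 -0.14] wz 0.28 y [ 0.18 -0.98  0.03]
(0.42, -0.1, 0.25) q [-0.92  0.59  2.69  2.06  1.5  -1.72] x [ 0.42 -0.1   0.25] tool [ 0.98  0.17 -0.14] wz 0.28 y [ 0.18 -0.98  0.03]
(0.5, -0.05, 0.14) q [-0.56  0.96  2.59  2.4   1.74 -1.87] x [ 0.5  -0.05  0.14] tool [ 0.98  0.17 -0.14] wz 0.17 y [ 0.18 -0.98  0.03]
(0.5, -0.05, 0.14) q [-0.56  0.96  2.59  2.4   1.74 -1.87] x [ 0.5  -0.05  0.14] tool [ 0.98  0.17 -0.14] wz 0.17 y [ 0.18 -0.98  0.03]
(0.5, -0.05, 0.14) q [-0.56  0.96  2.59  2.4   1.74 -1.87] x [ 0.5  -0.05  0.14] tool [ 0.98  0.17 -0.14] wz 0.17 y [ 0.18 -0.98  0.03]
```

```bash
python3 - <<'E'
from h import *
plan((-.45,-.35,.72),(-.1,-.45,.75),(.3,-.3,.78),(.42,0,.8),(.5,.12,.79))
E
```

```text
to (-0.45, -0.35, 0.72) units [-1.91  4.89 -4.56]
to (-0.1, -0.45, 0.75) units [ -3.77   9.83 -12.01]
to (0.3, -0.3, 0.78) units [ -5.55   9.21 -22.55]
to (0.42, 0, 0.8) units [ -6.14   2.93 -27.62]
to (0.5, 0.12, 0.79) units [ -6.03   0.69 -30.46]
```

```bash
python3 -m inch '[[[-1.9,4.9,-4.6,0],[-1.9,4.9,-4.6,0],[-1.9,4.9,-4.6,0],[-1.9,4.9,-4.6,0],[-1.9,4.9,-4.6,0],[-1.9,4.9,-4.6,0],[-3.8,9.8,-12,0],[-3.8,9.8,-12,0],[-3.8,9.8,-12,0],[-3.8,9.8,-12,0],[-3.8,9.8,-12,0],[-3.8,9.8,-12,0]]]'; python3 - <<'E'
from h import *
plan((-.1,-.45,.75),(.3,-.3,.78),(.42,0,.8),(.5,.12,.79))
E
```

```text
clock: 13.23
tool_pos: [-0.2433, -0.4036, 0.7392]
tool_rot: [-0.09, -0.659, -0.126, 0.736]
contact_force: [0.6, -0.1, 0.6]
finger_gap: -0.004
to (-0.1, -0.45, 0.75) units [-0.72  2.16 -3.01]
to (0.3, -0.3, 0.78) units [ -2.5    1.53 -13.55]
to (0.42, 0, 0.8) units [ -3.09  -4.75 -18.63]
to (0.5, 0.12, 0.79) units [ -2.98  -6.99 -21.46]
```

```bash
python3 -m inch '[[[-0.7,2.1,-3,0],[-0.7,2.1,-3,0],[-0.7,2.1,-3,0],[-0.7,2.1,-3,0],[-2.5,1.5,-13.5,0],[-2.5,1.5,-13.5,0],[-2.5,1.5,-13.5,0],[-2.5,1.5,-13.5,0],[-2.5,1.5,-13.5,0],[-2.5,1.5,-13.5,0],[-2.5,1.5,-13.5,0],[-2.5,1.5,-13.5,0]]]'; python3 - <<'E'
from h import *
plan((.3,-.3,.78),(.42,0,.8),(.5,.12,.79))
E
```

```text
clock: 14.23
tool_pos: [0.2093, -0.3305, 0.7747]
tool_rot: [-0.091, -0.66, -0.126, 0.735]
contact_force: [0.7, -1.6, 0.3]
finger_gap: -0.002
to (0.3, -0.3, 0.78) units [-0.36 -0.06 -2.37]
to (0.42, 0, 0.8) units [-0.95 -6.33 -7.45]
to (0.5, 0.12, 0.79) units [ -0.83  -8.57 -10.28]
```

```bash
python3 -m inch '[[[-0.4,0,-2.3,0],[-0.4,0,-2.3,0],[-0.9,-6.3,-7.4,0],[-0.9,-6.3,-7.4,0],[-0.9,-6.3,-7.4,0],[-0.9,-6.3,-7.4,0],[-0.9,-6.3,-7.4,0],[-0.9,-6.3,-7.4,0],[-0.9,-6.3,-7.4,0],[-0.9,-6.3,-7.4,0],[-0.8,-8.6,-10.3,0],[-0.8,-8.6,-10.3,0]]]'; python3 - <<'E'
from h import *
plan((.5,.12,.79),(.54,.137,.785))
E
python3 st.py
```

```text
clock: 15.23
tool_pos: [0.4622, 0.0678, 0.794]
tool_rot: [-0.09, -0.661, -0.127, 0.734]
contact_force: [0.8, -0.1, -0.7]
finger_gap: 0.003
to (0.5, 0.12, 0.79) units [ 0.04 -0.95 -1.3 ]
to (0.54, 0.137, 0.785) units [ 0.07 -1.05 -2.39]
q [-0.013  0.305  0.443  0.057  2.503  1.293] toolx [-0.109  0.035 -0.993] F [ 0.8 -0.1 -0.7]
```

```bash
python3 -m inch '[[[0,-0.6,-0.8,0],[0,-0.9,-1.3,0],[0,-0.95,-1.6,0],[0,-1,-1.85,0],[0,-1,-2,0],[0,-1,-2.1,0]]]'|grep force; for i in 1 2 3; do python3 -m inch '[[[-0.8,0.15,-0.6,0]]]'|grep force; done; python3 st.py;  for i in 1 2 3 4 5; do python3 -m inch '[[[-0.8,0.15,-0.6,0]]]'|grep force; done; python3 st.py
```

```text
contact_force: [-0.2, 0.7, 0.1]
contact_force: [-0.6, -0.7, 1.2]
contact_force: [-0.5, -0.1, 0.4]
contact_force: [-0.3, -0.2, -0.5]
q [0.069 0.546 0.047 0.104 2.614 1.422] toolx [-0.071  0.048 -0.996] F [-0.3 -0.2 -0.5]
contact_force: [-0.4, -0.7, -0.6]
contact_force: [-0.6, 0.2, 0.0]
contact_force: [-0.8, -0.1, -0.2]
contact_force: [-0.3, 0.5, -0.2]
contact_force: [-0.8, 0.1, -0.4]
q [0.029 0.55  0.048 0.116 2.545 1.392] toolx [-0.006  0.065 -0.998] F [-0.8  0.1 -0.4]
```

```bash
for i in 1 2 3 4 5 6 7 8 9 10; do python3 -m inch '[[[-0.7,0.15,-0.7,0]]]'|grep forcX; done; python3 st.py;  for i in 1 2 3 4 5 6 7 8; do python3 -m inch '[[[-0.5,0.15,-0.85,0]]]' >o.txt; done; cat o.txt; python3 st.py
```

```text
q [-0.021  0.562  0.048  0.144  2.377  1.362] toolx [ 0.15   0.096 -0.984] F [-0.8 -0.1  0.6]
clock: 17.9
tool_pos: [0.6813, 0.0753, 0.7607]
tool_rot: [0.075, 0.8, 0.129, -0.581]
contact_force: [0.1, -0.9, 0.3]
finger_gap: 0.001
q [-0.03   0.596  0.048  0.158  2.197  1.359] toolx [ 0.291  0.119 -0.949] F [ 0.1 -0.9  0.3]
```

```bash
for i in 1 2 3 4 5 6 7 8; do python3 -m inch '[[[-0.6,0.15,-0.8,0]]]' >o.txt; done; python3 st.py;  for i in 1 2 3 4 5 6 7 8 9 10; do python3 -m inch '[[[-0.3,0.15,-0.95,0]]]' >o.txt; done; cat o.txt; python3 st.py
```

```text
q [-0.065  0.55   0.048  0.193  2.083  1.352] toolx [ 0.441  0.139 -0.887] F [ 0.4  0.4 -0.6]
clock: 19.4
tool_pos: [0.7337, 0.0653, 0.8236]
tool_rot: [0.066, 0.898, 0.119, -0.419]
contact_force: [0.8, -0.1, -0.2]
finger_gap: -0.002
q [-0.065  0.563  0.048  0.207  1.854  1.356] toolx [ 0.621  0.158 -0.768] F [ 0.8 -0.1 -0.2]
```

```bash
for i in 1 2 3 4 5 6 7 8 9 10; do python3 -m inch '[[[-0.15,0.1,-0.98,0]]]' >o.txt; done; python3 st.py;  for i in 1 2 3 4 5 6 7 8 9 10; do python3 -m inch '[[[0.1,0.1,-1,0]]]' >o.txt; done; cat o.txt; python3 st.py
```

```text
q [-0.04   0.554  0.048  0.204  1.636  1.374] toolx [ 0.776  0.171 -0.607] F [-0.4 -0.4 -0.3]
clock: 21.07
tool_pos: [0.7989, 0.0987, 0.9055]
tool_rot: [0.051, 0.972, 0.103, -0.207]
contact_force: [-0.1, -0.8, -0.2]
finger_gap: 0.002
q [-0.016  0.566  0.048  0.199  1.394  1.384] toolx [ 0.893  0.18  -0.412] F [-0.1 -0.8 -0.2]
```

```bash
for i in 1 2 3 4 5 6 7 8 9 10; do python3 -m inch '[[[0.3,0.1,-0.93,0]]]' >o.txt; done; cat o.txt; python3 st.py; python3 - <<'E'
from kin import *
from simB import unit,show
from h import *
s=bot.sense();q=np.array(s['qpos']);print(np.round(rot(s['tool_rot']),3))
K=dict(rebase=True,solver=act,w=.5,lam=.03,N=10)
plan((.42,.05,.82),(.36,-.1,.6),(.36,-.12,.4),(.42,-.1,.25),(.5,-.05,.14))
for w in((.42,.05,.82),(.36,-.1,.6),(.36,-.12,.4),(.42,-.1,.25),(.5,-.05,.14),(.58,-.035,.14),(.58,-.035,.27)):
    q=call3(q,[[*unit(q,w),0]]*14,**K);show(q,w)
E
```

```text
clock: 21.9
tool_pos: [0.8256, 0.1062, 0.9445]
tool_rot: [0.042, 0.989, 0.096, -0.103]
contact_force: [-0.4, 0.1, -0.5]
finger_gap: 0.005
q [-0.004  0.581  0.048  0.202  1.166  1.385] toolx [ 0.961  0.18  -0.211] F [-0.4  0.1 -0.5]
[[ 0.961  0.198 -0.195]
 [ 0.18  -0.978 -0.103]
 [-0.211  0.064 -0.975]]
to (0.42, 0.05, 0.82) units [-9.34 -0.83  5.16]
to (0.36, -0.1, 0.6) units [-10.3    2.19  11.2 ]
to (0.36, -0.12, 0.4) units [-9.33  2.36 16.13]
to (0.42, -0.1, 0.25) units [-7.01  1.93 19.44]
to (0.5, -0.05, 0.14) units [-4.28  0.93 21.61]
(0.42, 0.05, 0.82) q [-0.31 -0.36  1.52  0.7   0.79  0.85] x [0.42 0.05 0.82] tool [ 0.96  0.18 -0.21] wz 0.87 y [ 0.2  -0.98  0.06]
(0.36, -0.1, 0.6) q [-1.16 -0.38  2.07  1.38  1.32 -0.13] x [ 0.36 -0.1   0.6 ] tool [ 0.96  0.18 -0.21] wz 0.65 y [ 0.2  -0.98  0.06]
(0.36, -0.12, 0.4) q [-1.2  -0.08  2.47  1.56  1.29 -0.87] x [ 0.36 -0.12  0.4 ] tool [ 0.96  0.18 -0.21] wz 0.45 y [ 0.2  -0.98  0.06]
(0.42, -0.1, 0.25) q [-0.91  0.5   2.66  2.05  1.37 -1.65] x [ 0.42 -0.1   0.25] tool [ 0.96  0.18 -0.21] wz 0.3 y [ 0.2  -0.98  0.06]
(0.5, -0.05, 0.14) q [-0.55  0.89  2.58  2.42  1.61 -1.86] x [ 0.5  -0.05  0.14] tool [ 0.96  0.18 -0.21] wz 0.19 y [ 0.2  -0.98  0.06]
(0.58, -0.035, 0.14) q [-0.4   0.82  2.4   2.57  1.42 -1.68] x [ 0.58  -0.035  0.14 ] tool [ 0.96  0.18 -0.21] wz 0.19 y [ 0.2  -0.98  0.06]
(0.58, -0.035, 0.27) q [-0.4   0.46  2.34  2.48  1.08 -1.43] x [ 0.58  -0.035  0.27 ] tool [ 0.96  0.18 -0.21] wz 0.32 y [ 0.2  -0.98  0.06]
```

```bash
python3 -m inch '[[[-9.3,-0.8,5.2,0.75],[-9.3,-0.8,5.2,0.75],[-9.3,-0.8,5.2,0.75],[-9.3,-0.8,5.2,0.75],[-9.3,-0.8,5.2,0.75],[-9.3,-0.8,5.2,0.75],[-9.3,-0.8,5.2,0.75],[-9.3,-0.8,5.2,0.75],[-9.3,-0.8,5.2,0.75],[-9.3,-0.8,5.2,0.75],[-9.3,-0.8,5.2,0.75],[-9.3,-0.8,5.2,0.75]]]'; python3 st.py; python3 - <<'E'
from h import *
plan((.40,-.03,.75),(.36,-.1,.6),(.36,-.12,.4),(.42,-.1,.25),(.5,-.05,.14))
E
```

```text
clock: 22.9
tool_pos: [0.4183, 0.0497, 0.8183]
tool_rot: [0.01, 0.99, 0.092, -0.105]
contact_force: [-0.4, -1.1, 0.8]
finger_gap: -0.0
q [-0.315 -0.374  1.533  0.719  0.793  0.904] toolx [ 0.961  0.181 -0.21 ] F [-0.4 -1.1  0.8]
to (0.4, -0.03, 0.75) units [-0.44  1.87  1.84]
to (0.36, -0.1, 0.6) units [-0.93  3.4   5.79]
to (0.36, -0.12, 0.4) units [ 0.03  3.89 10.69]
to (0.42, -0.1, 0.25) units [ 2.35  3.67 14.03]
to (0.5, -0.05, 0.14) units [ 5.08  2.81 16.26]
```

```bash
python3 -m inch '[[[-0.9,3.4,5.8,0],[-0.9,3.4,5.8,0],[-0.9,3.4,5.8,0],[-0.9,3.4,5.8,0],[-0.9,3.4,5.8,0],[-0.9,3.4,5.8,0],[-0.9,3.4,5.8,0],[-0.9,3.4,5.8,0],[0,3.9,10.7,0],[0,3.9,10.7,0],[0,3.9,10.7,0],[0,3.9,10.7,0]]]'; python3 st.py; python3 - <<'E'
from h import *
plan((.36,-.12,.4),(.42,-.1,.25),(.48,-.05,.18))
E
```

```text
clock: 23.9
tool_pos: [0.3607, -0.1171, 0.4331]
tool_rot: [0.012, 0.99, 0.092, -0.107]
contact_force: [0.5, -1.4, -1.7]
finger_gap: -0.003
q [-1.194 -0.162  2.414  1.52   1.287 -0.657] toolx [ 0.96   0.179 -0.214] F [ 0.5 -1.4 -1.7]
to (0.36, -0.12, 0.4) units [0.15 0.06 0.81]
to (0.42, -0.1, 0.25) units [ 2.48 -0.17  4.14]
to (0.48, -0.05, 0.18) units [ 4.52 -1.13  5.48]
```

```bash
python3 -m inch '[[[2.4,-0.2,4.1,0],[2.4,-0.2,4.1,0],[2.4,-0.2,4.1,0],[2.4,-0.2,4.1,0],[2.4,-0.2,4.1,0],[2.4,-0.2,4.1,0],[4.5,-1.1,5.5,0],[4.5,-1.1,5.5,0],[4.5,-1.1,5.5,0],[4.5,-1.1,5.5,0],[4.5,-1.1,5.5,0]]]'; python3 st.py; python3 - <<'E'
from h import *
plan((.51,-.048,.125),(.56,-.039,.125),(.608,-.0295,.125))
s=snap('top','t2');b=snap('side','s2')
cv2.imwrite('pics/v2.png',np.hstack([cv2.resize(s['img'][120:320,150:430],None,fx=1.4,fy=1.4),cv2.resize(b['img'][60:260,120:400],None,fx=1.4,fy=1.4)])[:,:,::-1])
E
```

```text
clock: 24.82
tool_pos: [0.4803, -0.0489, 0.1793]
tool_rot: [0.01, 0.99, 0.095, -0.107]
contact_force: [-0.1, -0.3, 0.9]
finger_gap: 0.001
q [-0.597  0.777  2.63   2.377  1.544 -1.756] toolx [ 0.959  0.185 -0.214] F [-0.1 -0.3  0.9]
to (0.51, -0.048, 0.125) units [1.01 0.12 1.17]
to (0.56, -0.039, 0.125) units [2.25 0.14 0.9 ]
to (0.608, -0.0295, 0.125) units [3.44 0.13 0.63]
```

View pics/v2.png

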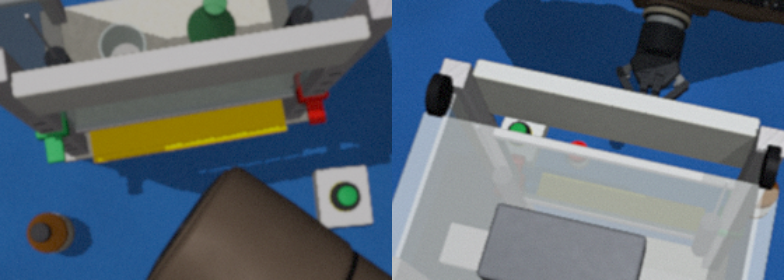

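The side crop shows the gripper at about (655,75) horizontal and pointing squarely at the lip, with the jar (red cap at 578,152) and button clear. The top crop shows the lip unmoved. Now I'll descend and go in beneath the lip.

```bash
python3 -m inch '[[[0.7,0.1,1.2,0],[0.9,0.1,1.2,0],[1,0.1,1.2,0],[1.6,0.1,1.05,0],[2.2,0.1,0.9,0],[2.2,0.1,0.9,0]]]'; python3 -m inch '[[[0.3,0,-0.07,0],[0.6,0,-0.13,0],[0.9,0,-0.2,0],[1.2,0,-0.27,0],[1.2,0,-0.27,0]]]'; python3 st.py; python3 - <<'E'
from h import *
p=bot.sense()['tool_pos'];plan((.608,-.0295,.14),(.608,-.0295,.246))
E
```

```text
clock: 25.42
tool_pos: [0.5597, -0.0403, 0.1298]
tool_rot: [0.011, 0.99, 0.092, -0.104]
contact_force: [-1.0, 0.6, -0.3]
finger_gap: -0.003
clock: 25.83
tool_pos: [0.6062, -0.0315, 0.1297]
tool_rot: [0.011, 0.99, 0.092, -0.105]
contact_force: [-0.7, 0.8, -0.5]
finger_gap: 0.002
q [-0.364  0.84   2.334  2.596  1.387 -1.59 ] toolx [ 0.961  0.18  -0.209] F [-0.7  0.8 -0.5]
to (0.608, -0.0295, 0.14) units [-0.   -0.04 -0.26]
to (0.608, -0.0295, 0.246) units [-0.56 -0.04 -2.85]
```

```bash
python3 -m inch '[[[-0.03,0,-0.15,0],[-0.05,0,-0.25,0],[-0.07,0,-0.35,0]]]'; python3 -m inch '[[[-0.03,0,-0.12,0],[-0.05,0,-0.24,0],[-0.08,0,-0.36,0]]]';  python3 -m inch '[[[-0.06,0,-0.3,0],[-0.12,0,-0.6,0],[-0.12,0,-0.6,0]]]'; python3 - <<'E'
from h import *
s=snap('top','t3');Pc=cloud(s)
cv2.imwrite('pics/v3.png',cv2.resize(s['img'][170:310,160:440],None,fx=2.8,fy=2.8)[:,:,::-1])
E
```

```text
clock: 26.08
tool_pos: [0.6049, -0.0315, 0.142]
tool_rot: [0.01, 0.99, 0.092, -0.107]
contact_force: [-1.9, -0.7, -5.1]
finger_gap: 0.004
clock: 26.33
tool_pos: [0.6052, -0.0312, 0.1558]
tool_rot: [0.01, 0.99, 0.092, -0.108]
contact_force: [-3.0, -2.8, -3.3]
finger_gap: 0.002
clock: 26.58
tool_pos: [0.6061, -0.0309, 0.1823]
tool_rot: [0.01, 0.99, 0.092, -0.105]
contact_force: [0.4, 0.5, 0.3]
finger_gap: 0.0
```

View pics/v3.png

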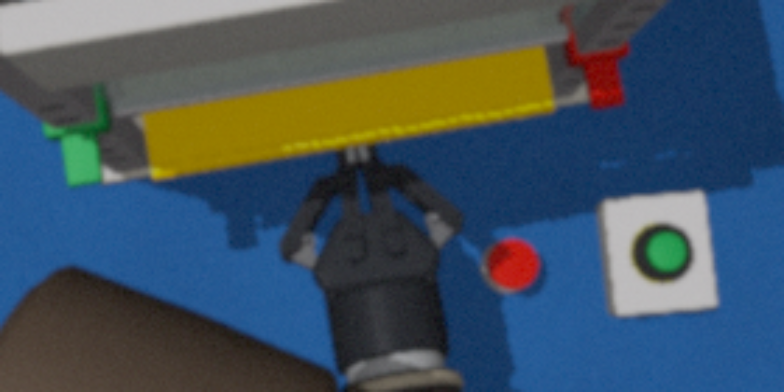

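The picture shows the shut fingers under the lip at (355,150), the lip raised and no gripping. The jar (512,265) and switch box are undisturbed. Next I measure the lip height.

```bash
cat > lip.py <<'E'
from h import *
def lip(s):
    P=cloud(s);hsv=cv2.cvtColor(s['img'],cv2.COLOR_RGB2HSV).astype(int)
    m=(abs(hsv[...,0]-25)<8)&(hsv[...,1]>170)&(hsv[...,2]>90);m[:150]=0;m[245:]=0;m[:,:200]=0;m[:,375:]=0
    m=cv2.erode(m.astype(np.uint8),np.ones((7,7)))>0
    q=P[m];q=q[~np.isnan(q[:,2])];z=q[abs(q[:,2]-np.median(q[:,2]))<.01]
    g=(abs(hsv[...,0]-65)<15)&(hsv[...,1]>150)&(hsv[...,2]>100);b=np.zeros_like(g);b[221:236,180:197]=1;g=cv2.erode((g&b).astype(np.uint8),np.ones((3,3)))>0
    gp=P[g];n=len(z)
    i=np.abs(z[:,1]-.06)<.04 # near-clip end
    return n,z[:,2].mean(),z[:,2].std()/n**.5,z[i,2].mean(),g.sum(),np.nanmean(gp,0)
if __name__=='__main__':
    import sys
    for t in sys.argv[1:]: print(t,[np.round(v,4) for v in lip(dict(np.load(f'pics/{t}.npz')))])
E
python3 lip.py t0 t1 t2 t3; python3 - <<'E'
from lip import *
print([np.round(v,4) for v in lip(snap('top','t4'))],bot.sense()['tool_pos'])
E
```

```text
t0 [np.int64(2034), np.float64(0.1644), np.float64(0.0), np.float64(0.1644), np.int64(91), array([0.5775, 0.1375, 0.269 ])]
t1 [np.int64(2027), np.float64(0.1644), np.float64(0.0), np.float64(0.1643), np.int64(52), array([0.5763, 0.1336, 0.2692])]
t2 [np.int64(2032), np.float64(0.1644), np.float64(0.0), np.float64(0.1643), np.int64(105), array([0.5787, 0.1373, 0.269 ])]
t3 [np.int64(2255), np.float64(0.2086), np.float64(0.0), np.float64(0.2085), np.int64(69), array([0.5784, 0.1354, 0.2689])]
[np.int64(2258), np.float64(0.2086), np.float64(0.0), np.float64(0.2085), np.int64(70), array([0.5768, 0.1352, 0.2693])] [ 0.60630851 -0.03089453  0.18107919]
```

```bash
python3 -m inch '[[[-0.03,0,-0.12,0],[-0.05,0,-0.24,0],[-0.08,0,-0.36,0],[-0.1,0,-0.48,0],[-0.12,0,-0.6,0],[-0.15,0,-0.7,0],[-0.17,0,-0.8,0],[-0.19,0,-0.88,0],[-0.2,0,-0.95,0],[-0.21,0,-1,0],[-0.22,0,-1.03,0],[-0.23,0,-1.05,0]]]'; python3 - <<'E'
from lip import *
print([np.round(v,4) for v in lip(snap('top','t5'))],bot.sense()['tool_pos'])
E
```

```text
clock: 27.68
tool_pos: [0.6062, -0.0309, 0.2234]
tool_rot: [0.01, 0.99, 0.092, -0.106]
contact_force: [1.4, 0.3, -2.9]
finger_gap: -0.001
[np.int64(2512), np.float64(0.2467), np.float64(0.0), np.float64(0.2467), np.int64(86), array([0.5774, 0.1366, 0.2687])] [ 0.60625222 -0.0308789   0.2235696 ]
```

```bash
python3 -m inch '[[[-0.02,0,-0.08,0],[-0.035,0,-0.16,0],[-0.05,0,-0.24,0],[-0.07,0,-0.32,0],[-0.085,0,-0.4,0],[-0.1,0,-0.46,0],[-0.11,0,-0.5,0],[-0.115,0,-0.53,0],[-0.12,0,-0.55,0],[-0.12,0,-0.55,0]]]'; python3 - <<'E'
from lip import *
for i in range(3): print([np.round(v,4) for v in lip(snap('top',f't6{i}'))],bot.sense()['tool_pos'])
E
```

```text
clock: 28.57
tool_pos: [0.6062, -0.0309, 0.246]
tool_rot: [0.01, 0.99, 0.092, -0.106]
contact_force: [0.6, 0.5, -0.3]
finger_gap: 0.003
[np.int64(2653), np.float64(0.2694), np.float64(0.0), np.float64(0.2694), np.int64(69), array([0.5785, 0.1361, 0.2691])] [ 0.60614907 -0.03093327  0.245957  ]
[np.int64(2646), np.float64(0.2694), np.float64(0.0), np.float64(0.2693), np.int64(91), array([0.5784, 0.1364, 0.2692])] [ 0.606172  -0.0309614  0.2459721]
[np.int64(2654), np.float64(0.2693), np.float64(0.0), np.float64(0.2693), np.int64(95), array([0.5792, 0.137 , 0.2695])] [ 0.6061786  -0.03099022  0.245927  ]
```

```bash
python3 -m inch '[[[-0.003,0,-0.015,0],[-0.007,0,-0.03,0],[-0.01,0,-0.045,0],[-0.011,0,-0.05,0],[-0.011,0,-0.05,0]]]'; python3 - <<'E'
from lip import *
for i in range(3): print([np.round(v,4) for v in lip(snap('top',f't7{i}'))],bot.sense()['tool_pos'])
E
```

```text
clock: 29.13
tool_pos: [0.6061, -0.031, 0.2477]
tool_rot: [0.01, 0.99, 0.092, -0.107]
contact_force: [0.7, -0.8, -3.3]
finger_gap: 0.004
[np.int64(2654), np.float64(0.271), np.float64(0.0), np.float64(0.271), np.int64(86), array([0.579 , 0.1369, 0.2689])] [ 0.60610242 -0.03099987  0.24776744]
[np.int64(2654), np.float64(0.2711), np.float64(0.0), np.float64(0.271), np.int64(103), array([0.5775, 0.1367, 0.2691])] [ 0.60609989 -0.03098176  0.24775389]
[np.int64(2669), np.float64(0.271), np.float64(0.0), np.float64(0.271), np.int64(95), array([0.5777, 0.1367, 0.2691])] [ 0.60608732 -0.03099115  0.24772571]
```

```bash
python3 -m inch '[[[0.02,0,0.1,0],[0.06,0,0.3,0],[0.12,0,0.55,0],[-0.3,0,0.65,0],[-0.9,0,0.8,0],[-1.8,0,0.95,0],[-2.7,0,1.1,0],[-3.3,0,1.25,0],[-3.3,0,1.25,0],[-3.3,0,1.25,0]]]'; python3 - <<'E'
from lip import *
for i in range(2): print([np.round(v,4) for v in lip(snap('top',f't8{i}'))])
print(bot.sense()['tool_pos'],bot.sense()['contact_force'])
a=dict(np.load('pics/t81.npz'))['img'];b=snap('side','s8')['img']
cv2.imwrite('pics/v8.png',np.vstack([cv2.resize(a[140:320,150:430],None,fx=2,fy=2),cv2.resize(b[80:200,120:400],None,fx=2,fy=2)])[:,:,::-1])
E
```

```text
clock: 30.12
tool_pos: [0.4686, -0.0578, 0.2266]
tool_rot: [0.009, 0.99, 0.091, -0.107]
contact_force: [0.7, 0.1, -0.5]
finger_gap: 0.0
[np.int64(2652), np.float64(0.2711), np.float64(0.0), np.float64(0.2711), np.int64(91), array([0.5777, 0.1367, 0.269 ])]
[np.int64(2651), np.float64(0.271), np.float64(0.0), np.float64(0.271), np.int64(84), array([0.5779, 0.1364, 0.2688])]
[ 0.46960089 -0.05712407  0.22686889] [ 1.24656739 -0.25068653  0.95181132]
```

View pics/v8.png

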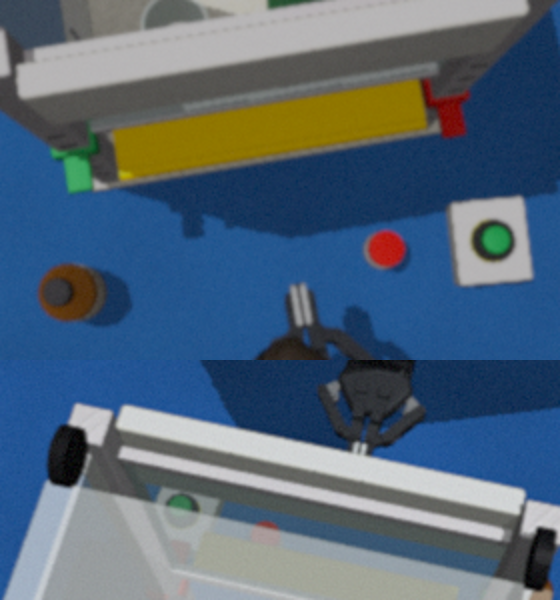

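```bash
python3 -c "
from cell import bot
print(bot.job_done())"
```

```text
the job is handed in; nothing more can be done
None
```

The fan button is pressed and the window is up with its lip level with the green pointer. I handed the job in at about 30 s, with the gripper about 14 cm clear of the lip.

**Fan button:** I pressed it with shut fingers until it stopped hard, holding 18 N where fully down takes 4 N. I could not read the button's travel directly. The camera also showed its top at about 58 mm rather than the given 54 mm.

**Getting under the lip:** The moves only allow shifts and a spin about the tool's own axis, so the tool started out pointing straight down. I tilted it to about 12° below horizontal by pushing against the edge of the arm's reach, high above the hood. With the shut fingers under the lip, I pushed the window up slowly and then backed away downwards and out. I did not grip the lip.

**Last checks:**

| Check | Result |
|---|---|
| Top of the lip's strip, after withdrawing | 271.0 mm |
| Top of the green pointer | 269.0 mm |
| Strip minus pointer | 2.0 mm, as wanted for the lip and pointer mid-heights to match |
| Jar, bottle | at the same image positions as at the start |
| Beaker, flask | no visible change in the last picture, not measured |

**Out of line:**
- **Joint 3:** it read 0.047 to 0.048 rad against its 0.05 limit while stretched.
- **Wrist force:** one abrupt stop gave a brief 81 N reading in free air, against the 120 N limit.

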